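Fetch the check weight from behind the reagents and set it on the balance

TASK

Set the white bottle, the amber bottle and the tube rack that crowd the check-weight case aside on the steel tray, swing the case's lid fully open so that it stays open by itself, and stand the big weight in the middle of the balance pan. Then shut the case and put the two bottles and the rack back, each on the very spot where it stood at the start. Keep the bottles, the rack and the weight upright throughout, and set them down without dropping them.

Things in the scene. Friction and masses are not known exactly. Their poses are not given: they have to be found in the camera images.
- white_bottle: White plastic reagent bottle, 130 mm tall, 58 mm across, with a round white cap 32 mm across from 106 to 130 mm above the foot: lift it by the cap. About 260 g. Origin: centre of the underside, z up. It stands on the table close to the case, either in front of it or behind it.
- amber_bottle: Amber glass bottle, 116 mm tall, 46 mm across, with a round black cap 26 mm across from 92 to 116 mm above the foot: lift it by the cap. About 150 g. Origin: centre of the underside, z up. It stands close to the case, in front of it or behind it.
- tube_rack: Small white rack, foot 60 mm (x) by 74 mm (y), holding six fixed tan-stoppered tubes in two rows (tops at 108 mm). Between the rows a carrying handle: a bar along y, right above the centre, 12 mm thick in x, 73 mm long, 118 to 140 mm above the foot; lift by it, closing along x. About 240 g. Origin: centre of the underside, z up. It stands on the table close to the case, in front or behind.
- weight: The big weight: steel cylinder 28 mm across, 36 mm tall, with a knob 19 mm across from 43 to 52 mm above its foot; about 200 g. Origin: centre of the underside, z up. It stands in an 18 mm deep seat (floor 8 mm above the table) at x = 0, y = +40 mm in the case's frame, seen through the clear lid; lift straight up. Two smaller weights beside it, towards the case's -y, are not needed.
- balance: White laboratory balance, fixed, with a display at its front (-x) end. Origin: on the table under the centre of its round steel pan; the pan is 112 mm across and its flat top is 70 mm above the table, the highest part of the balance.
- tray: Shallow rectangular steel tray, fixed, 280 mm (x) by 180 mm (y), rim 17 mm high, inner floor 3 mm above the table. Origin: centre of the underside. It is the side area: it starts empty, and the two bottles and the rack fit on it in a row along its x.
- case: Grey case, fixed, 90 mm (x) by 150 mm (y), rim 36 mm high, 68 mm with the lid shut. Origin: centre of the underside; +y leads to the big weight's seat, -x is the front with the lid's tab. Hinge axis: along y at x = +45 mm, 36 mm above the table. Two of the three things to clear stand in front of it (120 mm off centre, 46 mm to either side), the third 105 mm behind, where the lid swings.
- lid_tab (a point): Grip point of the lid's front tab: a tongue 28 mm wide (case y), 8 mm thick, 25 mm long; this point is 16 mm out from the lid's wall and 106 mm from the hinge axis. Lid shut, it lies at x = -61 mm, y = 0, 42 mm above the table in the case's frame. It turns with the lid. Pinch its two sides (fingers closing along the case's y) and follow the arc with the tool upright, or hook it from below.
- lid (a joint): Angle of the clear-topped lid in rad: 0 shut, 2.3 fully open against its stop. Light damped hinge, lid about 160 g: it falls shut from below about 1.1 rad and falls on to fully open from above about 1.3 rad. The lid is 32 mm deep.
There are look-alikes about, which are no part of the job. What is shaped like the amber_bottle but purple or red is not meant. What is shaped like the tube_rack but green is not meant.

How it is judged:
On the way, in this order (a step that is already met when the one before it is completed fails the run):
1. both bottles and the rack stand on the tray (x of white_bottle in the frame of tray between -0.13 and 0.13 m and y of white_bottle in the frame of tray between -0.08 and 0.08 m and z of each of white_bottle, amber_bottle, tube_rack in the frame of tray below 0.008 m and angle between each of white_bottle, amber_bottle, tube_rack's own z axis and vertical below 0.12 rad and linear speed of each of white_bottle, amber_bottle, tube_rack below 0.03 m/s and x of amber_bottle in the frame of tray between -0.13 and 0.13 m and y of amber_bottle in the frame of tray between -0.08 and 0.08 m and x of tube_rack in the frame of tray between -0.13 and 0.13 m and y of tube_rack in the frame of tray between -0.08 and 0.08 m), for 0.2 s.
2. the lid is swung fully open (value of joint lid above 2.1 rad), for 0.2 s.
3. the big weight stands in the middle of the balance pan (horizontal distance between weight and balance below 0.015 m and z of weight in the frame of balance between 0.066 and 0.074 m and angle between weight's own z axis and vertical below 0.1 rad and linear speed of weight below 0.02 m/s and angular speed of weight below 0.2 rad/s), for 0.2 s.
At the end, for the whole second after the job is handed in: The big weight stands upright on the balance pan within 15 mm of its centre, the lid is shut (under 0.05 rad), and the white bottle, the amber bottle and the tube rack each stand upright within 15 mm of where that same thing stood at the start; all at rest (all of step 3 and distance of each of white_bottle, amber_bottle, tube_rack from where it was at the start of the episode below 0.015 m and angle between each of white_bottle, amber_bottle, tube_rack's own z axis and vertical below 0.1 rad and linear speed of each of white_bottle, amber_bottle, tube_rack below 0.02 m/s and angular speed of each of white_bottle, amber_bottle, tube_rack below 0.2 rad/s and value of joint lid below 0.05 rad); the robot touches nothing.
It fails at once if a bottle, the rack or the weight is tipped over (more than 0.5 rad) (angle between any of white_bottle, amber_bottle, tube_rack, weight's own z axis and vertical above 0.5 rad).
It fails at once if a bottle, the rack or the weight is dropped (it falls out of the fingers faster than 0.6 m/s, about 20 mm) ((linear speed of white_bottle above 0.6 m/s and contact force between the fingers and white_bottle below 0.1 N) or (linear speed of amber_bottle above 0.6 m/s and contact force between the fingers and amber_bottle below 0.1 N) or (linear speed of tube_rack above 0.6 m/s and contact force between the fingers and tube_rack below 0.1 N) or (linear speed of weight above 0.6 m/s and contact force between the fingers and weight below 0.1 N)).
It also fails if it takes over 144 s, if anything falls off the work surface, if the arm or the gripper's body presses on something with over 40 N, if the wrist force passes 120 N, or if a joint passes its speed limit or range.

ROBOT

A 6-joint arm with a two-finger parallel gripper is mounted at the origin on the work surface. World frame = base frame: x ahead of the robot, y to its left, z up, the work surface at z = 0. Lengths are in m, angles in rad, forces in N, time in s.
With the tool pointing down it reaches from about 0.25 to 0.725 m from the base axis. Payload 4 kg.
Tool frame: the origin (TCP) lies midway between the tips of the shut fingers; the grasp point (between the pads) lies 19 mm behind it; z points along the fingers, y is the line along which they close (so a half turn about z gives the same grasp; the last joint's range is limited). The gripper opens to 85 mm and grips with 20 to 120 N. Pads are 22 mm wide; open, the fingers measure 114 mm over their backs; the gripper's body (76 mm by 85 mm) begins 54 mm behind the grasp point. The pads swing forward as they close: fully open they stand 13 mm farther back than shut.
Start: joints at [1.157, 0.241, 0.005, 1.335, 0, 1.571], TCP at [0.201, 0.458, 0.231] pointing down, gripper open.
Joint ranges: [-2.72, 2.72], [-1.05, 1.87], [-1.09, 1.28], [-1.99, 2.15], [-1.42, 1.44], [-3.14, 3.14]. Speed limits (rad/s): [2.79, 2.79, 3.14, 3.14, 3.14, 3.14].

INTERFACE

Orientations are given as a unit quaternion [x, y, z, w].
In Python, from workcell import get_obs, imaging, workorder gives the robot as it stands.
- The arm moves only by the tool jog_arm, called by a JSON object that holds its "name" and its "arguments". Schema: {"type":"object","properties":{"rows":{"type":"string"},"only":{"type":"string"},"quiet":{"type":"boolean"},"lines":{"type":"string"}},"required":["rows"],"additionalProperties":false}. rows is a string of 1 to 10 rows, parted by a bar, with the numbers parted by commas; each row has 7 numbers: a rotation vector rx, ry, rz in a scale on which 1.0 is pi rad, then dx, dy, dz in normalised numbers (1 is 0.6 m), then the finger opening in m; each row is the pose to reach, as a shift and turn from the pose commanded when the call began, along the tool's axes at that moment; what a row does not reach only later rows make up. A row lasts 1/8 s, in which the tool goes at most 0.0625 m and 0.188 rad, less where a joint would pass 70% of its speed; a pose out of reach is approached as far as the arm can. The fingers move at their own pace and stop on an object; the grip force is fixed at half the most. Time passes only in rows, so rows that do not move let the fingers close. The tool returns the time, the measured TCP pose, the force, the opening and the grip force at its end. only (a regular expression) keeps the lines of the reply that match it, lines (a string "A,B") keeps lines A to B, and quiet returns only ok. A shift or turn number past 1, either way, is cut back to 1. Input that does not fit is refused with a message, and nothing moves.
- get_obs(): the state, without advancing time (a new reading comes with each control period).
- imaging.camera(name): name is "scene" or "side" or "wrist"; returns (picture, depth): 420x560x3 uint8, red, green, blue; 420x560 float32, m along the optical axis (not along the pixel's ray), 0 where there is no reading.
- imaging.calibration(name): a dict with "mtx" (3x3 intrinsics, pixels), "k1" (the pictures are not rectified: a ray, as slopes to the right and down, at radius r is drawn at 1 + k1 r^2 times it, then the intrinsics apply), "R" (3x3) and "t" (3): a world point X has camera coordinates R X + t. Camera axes: x right, y down, z forward; pixel columns grow to the right and rows downward; lengths in m; the calibration is good to about 2 mm. A picture is of the moment at which its call begins: read the wrist's pose just before it. calibration takes no time and is no camera call; for the wrist camera it gives the pose at the moment of the call.
- workorder.job_done(): hands the job in; it is judged then, once.
The state is a dict: "clock": time; "joint_pos": joint angles; "joint_vel": joint speeds; "tau": joint torques, N m; "eef_pos": TCP position; "tool_rot": TCP orientation; "ft_force": force on the tool from outside, world axes, zero at the start; "ft_torque": the same for the moment, N m; "grip_width": finger opening in m; "grasp_force": force on a finger pad.
Only numpy, scipy, OpenCV 4.12 (cv2) and the standard library are available. Lean on these libraries where they do the work, as an engineer would, in place of code of your own. Each camera call takes 0.05 s, during which the arm holds its last target. There are 200 camera calls.

## Working session

There is one attempt and no reset: what is moved stays moved. The work goes in short steps, Python scripts to look and compute and a tool call to move; the robot and the scene stay as the last step left them, time stands still between calls to the robot, and variables do not carry over. Pictures are saved under pics/ and viewed, at most 14 in all, crops included, and the job is handed in when it is done.

```bash
ls; mkdir -p pics; python3 - <<'E'
from workcell import get_obs, imaging
import cv2,numpy as np
for n in("scene","side"):
    p,d=imaging.camera(n); np.savez(f"pics/{n}0.npz",p=p,d=d); cv2.imwrite(f"pics/{n}0.png",p[:,:,::-1]); c=imaging.calibration(n); print(n,c)
o=get_obs(); print(o)
E
```

```text
pics
scene {'mtx': array([[516.40078586,   0.        , 276.65374594],
       [  0.        , 516.40078586, 205.45350792],
       [  0.        ,   0.        ,   1.        ]]), 'k1': -0.19320502358062008, 'R': array([[-0.53513766,  0.84455012,  0.01904689],
       [ 0.58012283,  0.38378979, -0.71844477],
       [-0.61407262, -0.37341732, -0.69532318]]), 't': array([ 0.29343454, -0.2675955 ,  1.42661026])}
side {'mtx': array([[424.13327461,   0.        , 272.97516363],
       [  0.        , 424.13327461, 217.3035232 ],
       [  0.        ,   0.        ,   1.        ]]), 'k1': -0.10890466182214882, 'R': array([[-0.99098489, -0.13392147,  0.0037397 ],
       [-0.08677776,  0.62036633, -0.77949679],
       [ 0.10207137, -0.77279406, -0.62639506]]), 't': array([0.53969136, 0.08014917, 0.82057903])}
{'clock': 0.1, 'joint_pos': array([ 1.15698528e+00,  2.41336244e-01,  3.84681128e-03,  1.33520539e+00,
       -2.22906421e-05,  1.57079375e+00]), 'joint_vel': array([-3.24669717e-04, -3.30126954e-03,  3.54224522e-03,  2.94940473e-05,
        4.76658256e-04, -4.26208414e-04]), 'tau': array([ 2.97893030e-04, -3.73138082e+01,  2.53009629e+01,  1.08216325e-02,
        6.79862251e-05,  2.75887238e-06]), 'eef_pos': array([0.20082626, 0.45726939, 0.23049805]), 'tool_rot': array([ 2.05431051e-01,  9.78671131e-01, -9.31290984e-04, -1.84099871e-04]), 'ft_force': array([0.01224292, 0.18690529, 0.75690452]), 'ft_torque': array([ 0.00360983, -0.03348547,  0.01811867]), 'grasp_force': 0.0, 'grip_width': 0.08505493004836656}
```

View pics/scene0.png

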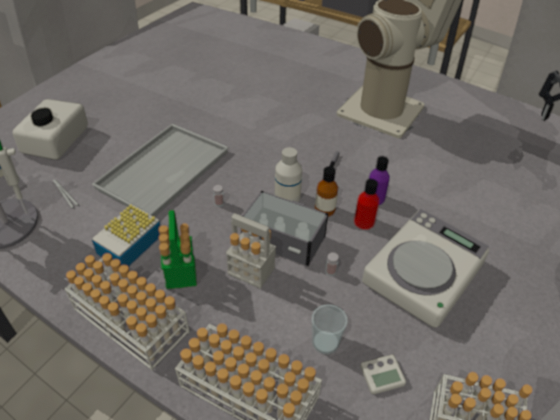

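View pics/side0.png

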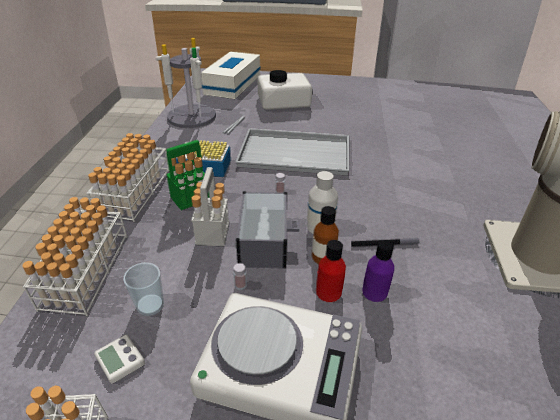

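Scene shows the case at (285,225). Candidates:
- **White bottle:** white cap at (289,155). The white box with a black cap at (42,117) is not it.
- **Amber bottle:** black cap at (329,174). Red (371,187) and purple (382,163) are look-alikes.
- **Rack:** white, at (252,235). Green (178,250) is a look-alike, and the large tube racks at (125,300), (250,370) and (485,390) are not it.

I choose the white, amber and white-rack things next to the case, and check them in a crop.

```bash
cat > h.py <<'E'
import numpy as np,cv2
from workcell import get_obs, imaging
def rays(c,uv):
    uv=np.asarray(uv,float).reshape(-1,1,2)
    n=cv2.undistortPoints(uv,c["mtx"],np.array([c["k1"],0,0,0])).reshape(-1,2)
    R=c["R"];C=-R.T@c["t"]
    return C,np.c_[n,np.ones(len(n))]   # camera-frame rays, z=1
def plane(c,uv,z):
    C,n=rays(c,uv);d=n@c["R"]
    return C+d*((z-C[2])/d[:,2])[:,None]
def cloud(c,d):
    h,w=d.shape;v,u=np.mgrid[:h,:w]
    C,n=rays(c,np.c_[u.ravel(),v.ravel()])
    return (C+(n*d.reshape(-1,1))@c["R"]).reshape(h,w,3)
E
python3 - <<'E'
from h import *
P={}
for n in("scene","side"):
    z=np.load(f"pics/{n}0.npz");c=imaging.calibration(n);P[n]=cloud(c,z["d"])
    p=z["p"];X=P[n]
    roi={"white":((289,155),(325,180)),"amber":((329,174),(327,215)),"rack":((252,225),(208,190)),"pan":((422,265),(257,340)),"tray":((162,170),(295,150)),"case":((285,225),(264,230))}
    for k,v in roi.items():
        u,w=v[n=="side"]; print(n,k,np.round(X[w,u],3))
    # height-layer clusters
    for nm,lo,hi in(("wcap",.122,.140),("acap",.110,.121),("handle",.133,.147),("pan",.066,.075)):
        m=((X[...,2]>lo)&(X[...,2]<hi)&(z["d"]>0)&(X[...,0]>.15)).astype(np.uint8)
        N,L,S,_=cv2.connectedComponentsWithStats(m)
        for i in range(1,N):
            if S[i,4]>40:
                q=X[L==i]; r=cv2.minAreaRect(q[:,:2].astype(np.float32)*1000)
                print(n,nm,S[i,:2]+S[i,2:4]//2,S[i,4],np.round(np.median(p[L==i],0)),np.round(q[:,2].max(),3),"rect",np.round(r[0],0),np.round(r[1],0),round(r[2]))
a=np.load("pics/scene0.npz")["p"][130:290,205:405];b=np.load("pics/side0.npz")["p"][150:310,180:380]
cv2.imwrite("pics/crop0.png",cv2.resize(np.hstack([a,b])[:,:,::-1],(800,320),interpolation=cv2.INTER_CUBIC))
E
```

```text
scene white [ 0.46  -0.028  0.129]
scene amber [0.451 0.062 0.114]
scene rack [0.674 0.025 0.138]
scene pan [0.534 0.307 0.07 ]
scene tray [ 0.537 -0.331  0.002]
scene case [0.583 0.04  0.067]
scene wcap [289 153] 150 [152. 150. 139.] 0.131 rect [451. -34.] [35. 29.] 31
scene wcap [ 11 176] 88 [112. 110. 101.] 0.14 rect [ 831. -465.] [15. 27.] 87
scene wcap [172 228] 249 [ 15. 102.  38.] 0.14 rect [753. -94.] [76. 13.] 41
scene wcap [250 226] 380 [118. 116. 107.] 0.14 rect [671.  18.] [14. 73.] 6
scene wcap [557 410] 62 [118. 116. 113.] 0.138 rect [737. 597.] [35.  3.] 9
scene acap [382 160] 98 [20. 21. 20.] 0.119 rect [346. 135.] [26. 25.] 4
scene acap [289 160] 61 [111. 109. 100.] 0.121 rect [458. -28.] [14. 30.] 39
scene acap [329 171] 102 [19. 20. 19.] 0.118 rect [440.  57.] [24. 27.] 88
scene acap [372 183] 98 [19. 19. 19.] 0.118 rect [428. 146.] [25. 22.] 52
scene acap [554 411] 44 [118. 115. 112.] 0.12 rect [731. 595.] [28.  2.] 10
scene handle [ 10 173] 77 [112. 110. 101.] 0.147 rect [ 831. -466.] [16. 27.] 83
scene handle [172 226] 221 [ 15. 108.  40.] 0.142 rect [753. -94.]
[... 2758 characters left out ...]
47. -128.] [75. 18.] 87
side pan [121 188] 86 [137. 132. 128.] 0.075 rect [873. -18.] [41. 31.] 1
side pan [261 218] 2158 [136. 140. 142.] 0.071 rect [562.  26.] [ 90. 156.] 6
side pan [315 205] 59 [134. 132. 125.] 0.075 rect [466. -14.] [ 8. 38.] 50
side pan [326 234] 137 [95. 49. 18.] 0.075 rect [439.  68.] [46. 25.] 3
side pan [332 268] 164 [127.  14.  13.] 0.075 rect [427. 156.] [30. 46.] 85
side pan [380 268] 150 [67. 26. 95.] 0.075 rect [347. 145.] [27. 44.] 74
side pan [142 277] 345 [131. 139. 144.] 0.075 rect [731. 219.] [60. 59.] 86
side pan [256 340] 4153 [179. 181. 180.] 0.073 rect [527. 306.] [110. 112.] 5
side pan [ 47 406] 47 [139. 136. 132.] 0.074 rect [771. 454.] [13.  7.] 51
```

View pics/crop0.png

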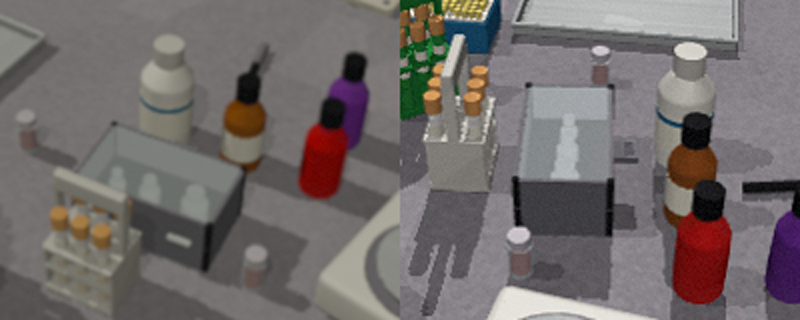

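The crop confirms the choice. The white bottle and the amber bottle (with its cream label) stand in front of the case on the tab side, and the white rack stands behind it. The big weight is at the +y end, and the lid tab points towards the robot. Next I get the tray pose.

```bash
cat >> h.py <<'E'
from scipy.spatial.transform import Rotation as Ro
def go(x,y,z,yaw):
    "shift and rz, in present tool axes, to reach TCP x,y,z with tool y at world yaw (tool down)"
    o=get_obs();R=Ro.from_quat(o["tool_rot"]);M=R.as_matrix()
    T=np.array([[np.sin(-yaw)*-1,np.cos(yaw),0],[-np.cos(yaw),np.sin(yaw),0],[0,0,-1]]).T
    yv=np.array([np.cos(yaw),np.sin(yaw),0]);zv=np.array([0,0,-1.]);T=np.c_[np.cross(yv,zv),yv,zv]
    print("t",round(o["clock"],2),"rot",np.round((R.inv()*Ro.from_matrix(T)).as_rotvec(),3),"d",np.round(M.T@(np.array([x,y,z])-o["eef_pos"]),4),"w",round(o["grip_width"],4))
E
sed -i '/T=np.array(\[\[/d' h.py
python3 - <<'E'
from h import *
for n in("scene","side"):
    z=np.load(f"pics/{n}0.npz");c=imaging.calibration(n);X=cloud(c,z["d"])
    m=(X[...,2]>.010)&(X[...,2]<.022)&(abs(X[...,0]-.54)<.25)&(abs(X[...,1]+.34)<.17)
    N,L,S,_=cv2.connectedComponentsWithStats(cv2.dilate(m.astype(np.uint8),np.ones((3,3))))
    i=1+S[1:,4].argmax();q=X[(L==i)&m]
    print(n,S[i],cv2.minAreaRect(q[:,:2].astype(np.float32)*1000))
go(.450,-.033,.20,0)
E
```

```text
scene [  91  123  138   94 1768] ((533.0059814453125, -333.08758544921875), (190.00205993652344, 288.8914794921875), 89.41460418701172)
side [ 235  127  115   46 1426] ((531.9569091796875, -332.398193359375), (190.17236328125, 282.9134826660156), 89.84199523925781)
t 0.1 rot [-2.000e-03  1.000e-03  1.157e+00] d [-0.4253 -0.3486  0.0312] w 0.0851
```

The manual's scale: shifts go in shares of 0.6 m and turns go in shares of pi rad. Converting my numbers, -0.4253 m is -0.7088, -0.3486 m is -0.581, 1.157 rad is 0.3683.

{"name": "jog_arm", "arguments": {"rows": "0,0,0.3683,-0.7088,-0.581,0.0517,0.06 | 0,0,0.3683,-0.7088,-0.581,0.0517,0.06 | 0,0,0.3683,-0.7088,-0.581,0.0517,0.06 | 0,0,0.3683,-0.7088,-0.581,0.0517,0.06 | 0,0,0.3683,-0.7088,-0.581,0.0517,0.06 | 0,0,0.3683,-0.7088,-0.581,0.0517,0.06 | 0,0,0.3683,-0.7088,-0.581,0.0517,0.06 | 0,0,0.3683,-0.7088,-0.581,0.0517,0.06 | 0,0,0.3683,-0.7088,-0.581,0.0517,0.06 | 0,0,0.3683,-0.7088,-0.581,0.0517,0.06"}}

```text
clock: 1.35
eef_pos: [0.4509, -0.0352, 0.1995]
tool_rot: [0.709, 0.705, -0.0, -0.0]
ft_force: [-0.4, -0.2, 0.8]
grip_width: 0.0599
grasp_force: 0.0
```

```bash
python3 - <<'E'
from h import *
c=imaging.calibration("wrist");p,d=imaging.camera("wrist");cv2.imwrite("pics/w1.png",p[:,:,::-1])
X=cloud(c,d)
for nm,lo,hi,C in(("w",.122,.136,(.45,-.033)),("a",.108,.122,(.4395,.0575)),("r",.132,.146,(.669,.0185))):
    m=(X[...,2]>lo)&(X[...,2]<hi)&(np.hypot(X[...,0]-C[0],X[...,1]-C[1])<.05)&(d>0)
    if m.sum()>20: print(nm,m.sum(),cv2.minAreaRect(X[m][:,:2].astype(np.float32)*1000))
go(.450,-.033,.094,0)
E
```

```text
w 1339 ((449.8568115234375, -33.341636657714844), (31.51138687133789, 30.801610946655273), 89.64077758789062)
a 1043 ((439.3971862792969, 57.519737243652344), (25.0565185546875, 24.790224075317383), 89.55947875976562)
t 1.4 rot [-0.002 -0.    -0.004] d [0.0006 0.0002 0.1055] w 0.0599
```

View pics/w1.png

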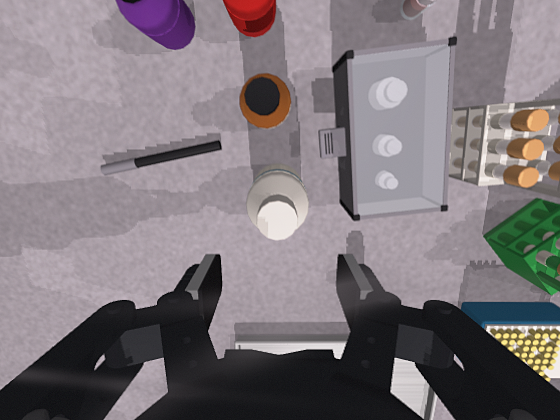

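The wrist view shows the white cap at (277,218), the amber bottle's black cap at (262,97), the case tab at (331,143) and the big weight at (390,93). Positions agree with the first estimate, so I descend and grip.

In the tool's units: 0.1055 m is 0.1758, 0.06 m is 0.1.

{"name": "jog_arm", "arguments": {"rows": "0,0,0,0.001,0.0003,0.1,0.06 | 0,0,0,0.001,0.0003,0.1758,0.06 | 0,0,0,0.001,0.0003,0.1758,0.06 | 0,0,0,0.001,0.0003,0.1758,0.06 | 0,0,0,0.001,0.0003,0.1758,0.0 | 0,0,0,0.001,0.0003,0.1758,0.0 | 0,0,0,0.001,0.0003,0.1758,0.0 | 0,0,0,0.001,0.0003,0.1758,0.0"}}

```text
clock: 2.4
eef_pos: [0.4503, -0.0316, 0.0978]
tool_rot: [0.707, 0.707, 0.001, 0.0]
ft_force: [-6.3, 0.2, 13.9]
grip_width: 0.0355
grasp_force: 52.5
```

{"name": "jog_arm", "arguments": {"rows": "0,0,0,0,0,-0.0333,0 | 0,0,0,0,0,-0.0833,0 | 0,0,0,0,0,-0.1,0 | 0,0,0,0,0,-0.1,0"}}

```text
clock: 2.9
eef_pos: [0.4512, -0.0318, 0.1557]
tool_rot: [0.707, 0.707, 0.001, 0.001]
ft_force: [0.1, 0.1, -3.6]
grip_width: 0.0302
grasp_force: 99.1
```

```bash
python3 - <<'E'
from h import *
go(.5325-.095,-.333,.154,0)
E
```

```text
t 2.9 rot [ 0.003  0.    -0.   ] d [-0.3012 -0.0137  0.0017] w 0.0302
```

In the tool's units: -0.3012 m is -0.502, -0.285 m is -0.475.

{"name": "jog_arm", "arguments": {"rows": "0,0,0,-0.05,-0.0017,0,0 | 0,0,0,-0.1333,-0.0067,0,0 | 0,0,0,-0.2333,-0.0117,0,0 | 0,0,0,-0.3333,-0.0167,0,0 | 0,0,0,-0.4167,-0.02,0,0 | 0,0,0,-0.475,-0.0228,0,0 | 0,0,0,-0.502,-0.0228,0,0 | 0,0,0,-0.502,-0.0228,0.0333,0 | 0,0,0,-0.502,-0.0228,0.075,0 | 0,0,0,-0.502,-0.0228,0.075,0"}}

```text
clock: 4.15
eef_pos: [0.4356, -0.3312, 0.1078]
tool_rot: [0.707, 0.707, -0.0, -0.002]
ft_force: [-0.8, -0.3, -1.7]
grip_width: 0.0309
grasp_force: 99.8
```

{"name": "jog_arm", "arguments": {"rows": "0,0,0,0,0,0.0083,0 | 0,0,0,0,0,0.0083,0"}}

```text
clock: 4.4
eef_pos: [0.4373, -0.3328, 0.1057]
tool_rot: [0.707, 0.707, 0.0, 0.001]
ft_force: [-1.2, 0.7, 0.6]
grip_width: 0.0301
grasp_force: 100.5
```

{"name": "jog_arm", "arguments": {"rows": "0,0,0,0,0,0.0033,0 | 0,0,0,0,0,0.0033,0"}}

```text
clock: 4.65
eef_pos: [0.4374, -0.3331, 0.1057]
tool_rot: [0.707, 0.707, 0.0, 0.001]
ft_force: [-2.8, 3.3, 11.7]
grip_width: 0.0304
grasp_force: 103.3
```

{"name": "jog_arm", "arguments": {"rows": "0,0,0,0,0,0,0.052 | 0,0,0,0,0,0,0.052 | 0,0,0,0,0,0,0.052 | 0,0,0,0,0,-0.05,0.055 | 0,0,0,0,0,-0.1333,0.055 | 0,0,0,0,0,-0.15,0.055 | 0,0,0,0,0,-0.15,0.055"}}

```text
clock: 5.52
eef_pos: [0.4371, -0.3332, 0.1932]
tool_rot: [0.707, 0.707, 0.0, 0.001]
ft_force: [-0.4, 0.1, -0.2]
grip_width: 0.055
grasp_force: 0.0
```

```bash
python3 - <<'E'
from h import *
go(.4394,.0575,.170,0)
E
```

```text
t 5.53 rot [ 0.001  0.001 -0.   ] d [0.3908 0.0023 0.0229] w 0.055
```

In the tool's units: 0.3908 m is 0.6513, 0.0229 m is 0.0382.

{"name": "jog_arm", "arguments": {"rows": "0,0,0,0.6513,0.0038,0,0.055 | 0,0,0,0.6513,0.0038,0,0.055 | 0,0,0,0.6513,0.0038,0,0.055 | 0,0,0,0.6513,0.0038,0,0.055 | 0,0,0,0.6513,0.0038,0,0.055 | 0,0,0,0.6513,0.0038,0,0.055 | 0,0,0,0.6513,0.0038,0.0382,0.055 | 0,0,0,0.6513,0.0038,0.0382,0.055 | 0,0,0,0.6513,0.0038,0.0382,0.055"}}

```text
clock: 6.65
eef_pos: [0.4385, 0.0571, 0.1693]
tool_rot: [0.707, 0.707, -0.001, -0.0]
ft_force: [-0.7, 0.2, -0.5]
grip_width: 0.0552
grasp_force: 0.0
```

```bash
python3 - <<'E'
from h import *
go(.4394,.0575,.084,0)
E
```

```text
t 6.65 rot [-0.002  0.001 -0.001] d [0.0005 0.001  0.0853] w 0.0552
```

In the tool's units: 0.0853 m is 0.1422, 0.05 m is 0.0833.

{"name": "jog_arm", "arguments": {"rows": "0,0,0,0,0,0.0833,0.055 | 0,0,0,0,0,0.1422,0.055 | 0,0,0,0,0,0.1422,0.055 | 0,0,0,0,0,0.1422,0.055 | 0,0,0,0,0,0.1422,0.0 | 0,0,0,0,0,0.1422,0.0 | 0,0,0,0,0,0.1422,0.0 | 0,0,0,0,0,0.1422,0.0 | 0,0,0,0,0,0.1422,0.0"}}

```text
clock: 7.78
eef_pos: [0.4403, 0.0579, 0.0863]
tool_rot: [0.707, 0.707, 0.001, 0.001]
ft_force: [-0.7, -0.1, 5.8]
grip_width: 0.0243
grasp_force: 58.4
```

{"name": "jog_arm", "arguments": {"rows": "0,0,0,0,0,-0.0333,0 | 0,0,0,0,0,-0.0833,0 | 0,0,0,0,0,-0.1,0 | 0,0,0,0,0,-0.1,0"}}

```text
clock: 8.28
eef_pos: [0.4396, 0.0579, 0.1451]
tool_rot: [0.707, 0.707, 0.001, 0.001]
ft_force: [0.2, 0.5, -1.5]
grip_width: 0.0244
grasp_force: 59.3
```

```bash
python3 - <<'E'
from h import *
go(.5325-.005,-.333,.144,0)
E
```

```text
t 8.28 rot [ 0.002 -0.     0.   ] d [-0.391   0.0879  0.0012] w 0.0244
```

In the tool's units: -0.391 m is -0.6517, -0.37 m is -0.6167.

{"name": "jog_arm", "arguments": {"rows": "0,0,0,-0.05,0.0117,0,0 | 0,0,0,-0.1333,0.0333,0,0 | 0,0,0,-0.2333,0.0583,0,0 | 0,0,0,-0.3333,0.0833,0,0 | 0,0,0,-0.4333,0.1083,0,0 | 0,0,0,-0.5333,0.1333,0,0 | 0,0,0,-0.6167,0.1465,0,0 | 0,0,0,-0.6517,0.1465,0,0 | 0,0,0,-0.6517,0.1465,0.0417,0 | 0,0,0,-0.6517,0.1465,0.075,0"}}

```text
clock: 9.52
eef_pos: [0.5258, -0.3324, 0.0973]
tool_rot: [0.707, 0.707, -0.0, -0.002]
ft_force: [-0.3, 0.4, -2.7]
grip_width: 0.0243
grasp_force: 59.4
```

{"name": "jog_arm", "arguments": {"rows": "0,0,0,0,0,0.0083,0 | 0,0,0,0,0,0.01,0 | 0,0,0,0,0,0.01,0"}}

```text
clock: 9.9
eef_pos: [0.5276, -0.3331, 0.0944]
tool_rot: [0.707, 0.707, 0.0, 0.001]
ft_force: [0.5, 0.4, -1.9]
grip_width: 0.0244
grasp_force: 59.4
```

{"name": "jog_arm", "arguments": {"rows": "0,0,0,0,0,0.005,0 | 0,0,0,0,0,0.005,0"}}

```text
clock: 10.15
eef_pos: [0.5271, -0.3332, 0.0909]
tool_rot: [0.707, 0.707, 0.0, 0.0]
ft_force: [0.9, -0.5, -1.4]
grip_width: 0.0246
grasp_force: 59.4
```

In the tool's units: 0.002 m is 0.0033.

{"name": "jog_arm", "arguments": {"rows": "0,0,0,0,0,0.0033,0 | 0,0,0,0,0,0.0033,0"}}

```text
clock: 10.4
eef_pos: [0.5273, -0.3335, 0.0894]
tool_rot: [0.707, 0.707, 0.0, 0.001]
ft_force: [-0.9, 0.2, 2.4]
grip_width: 0.0242
grasp_force: 59.9
```

{"name": "jog_arm", "arguments": {"rows": "0,0,0,0,0,0.0033,0 | 0,0,0,0,0,0.0033,0"}}

```text
clock: 10.65
eef_pos: [0.5274, -0.3338, 0.0893]
tool_rot: [0.707, 0.707, 0.0, 0.001]
ft_force: [-3.5, 1.6, 11.2]
grip_width: 0.0245
grasp_force: 61.1
```

In the tool's units: 0.14 m is 0.2333, -0.03 m is -0.05.

{"name": "jog_arm", "arguments": {"rows": "0,0,0,0,0,0,0.05 | 0,0,0,0,0,0,0.05 | 0,0,0,0,0,0,0.05 | 0,0,0,0,0,-0.05,0.055 | 0,0,0,0,0,-0.1333,0.055 | 0,0,0,0.1333,0.05,-0.2167,0.055 | 0,0,0,0.2333,0.1167,-0.2167,0.055"}}

```text
clock: 11.52
eef_pos: [0.5775, -0.2297, 0.2121]
tool_rot: [0.708, 0.706, 0.001, 0.002]
ft_force: [0.6, 0.0, -0.1]
grip_width: 0.055
grasp_force: 0.0
```

```bash
python3 - <<'E'
from h import *
go(.667,-.02,.225,0)
E
```

```text
t 11.53 rot [ 0.004  0.002 -0.003] d [ 0.21    0.0889 -0.0129] w 0.055
```

In the tool's units: 0.174 m is 0.29, 0.07 m is 0.1167.

{"name": "jog_arm", "arguments": {"rows": "0,0,0,0.1,0.05,-0.01,0.055 | 0,0,0,0.2,0.0833,-0.01,0.055 | 0,0,0,0.29,0.1167,-0.01,0.055 | 0,0,0,0.29,0.1167,-0.01,0.055 | 0,0,0,0.29,0.1167,-0.01,0.055 | 0,0,0,0.29,0.1167,-0.01,0.055"}}

```text
clock: 12.28
eef_pos: [0.646, -0.0568, 0.215]
tool_rot: [0.708, 0.706, -0.0, -0.0]
ft_force: [-0.5, -1.2, 0.0]
grip_width: 0.0552
grasp_force: 0.0
```

```bash
python3 - <<'E'
from h import *
c=imaging.calibration("wrist");p,d=imaging.camera("wrist");cv2.imwrite("pics/w2.png",p[:,:,::-1])
X=cloud(c,d)
m=(X[...,2]>.132)&(X[...,2]<.146)&(np.hypot(X[...,0]-.669,X[...,1]-.0185)<.06)&(d>0)
if m.sum()>20: print(m.sum(),cv2.minAreaRect(X[m][:,:2].astype(np.float32)*1000))
m=(X[...,2]>.06)&(X[...,2]<.075)&(abs(X[...,0]-.56)<.09)&(abs(X[...,1]-.026)<.12)&(d>0)
print(m.sum(),cv2.minAreaRect(X[m][:,:2].astype(np.float32)*1000))
go(.669,.0185,.19,.09)
E
```

```text
1816 ((669.3284912109375, 18.60946273803711), (12.17075252532959, 73.02694702148438), 4.519650459289551)
16938 ((583.7405395507812, 28.068405151367188), (135.87551879882812, 151.7488555908203), 6.32893705368042)
t 12.32 rot [-0.     0.    -0.092] d [0.0755 0.0228 0.0252] w 0.0552
```

View pics/w2.png

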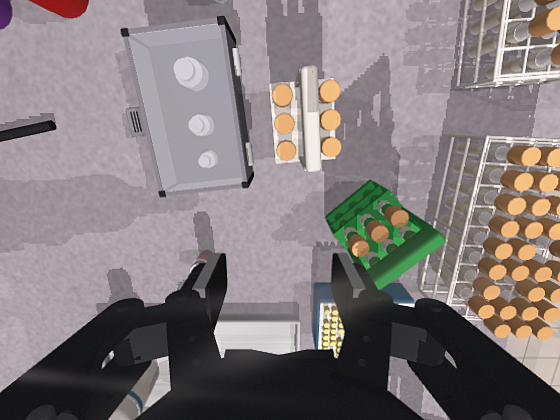

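The wrist view shows the white rack's handle at (311,120), with the case to its left and the green look-alike at (385,235). The handle measures (0.6693, 0.0186) with yaw 0.079.

In the tool's units: 0.0755 m is 0.1258, 0.04 m is 0.0667, -0.081 rad is -0.0258.

{"name": "jog_arm", "arguments": {"rows": "0,0,-0.0127,0.0667,0.025,0.0167,0.055 | 0,0,-0.0258,0.1258,0.0387,0.042,0.055 | 0,0,-0.0258,0.1258,0.0387,0.042,0.055 | 0,0,-0.0258,0.1258,0.0387,0.042,0.055 | 0,0,-0.0258,0.1258,0.0387,0.042,0.055"}}

```text
clock: 12.95
eef_pos: [0.6698, 0.0185, 0.1908]
tool_rot: [0.679, 0.734, 0.0, 0.001]
ft_force: [0.7, -0.1, -0.3]
grip_width: 0.0552
grasp_force: 0.0
```

```bash
python3 - <<'E'
from h import *
go(.6693,.0186,.115,.079)
E
```

```text
t 12.95 rot [ 0.001  0.    -0.   ] d [ 0.0001 -0.0005  0.0758] w 0.0552
```

In the tool's units: 0.0758 m is 0.1263, 0.04 m is 0.0667.

{"name": "jog_arm", "arguments": {"rows": "0,0,0,0,-0.0008,0.0667,0.055 | 0,0,0,0,-0.0008,0.1263,0.055 | 0,0,0,0,-0.0008,0.1263,0.055 | 0,0,0,0,-0.0008,0.1263,0.055 | 0,0,0,0,-0.0008,0.1263,0.0 | 0,0,0,0,-0.0008,0.1263,0.0 | 0,0,0,0,-0.0008,0.1263,0.0 | 0,0,0,0,-0.0008,0.1263,0.0 | 0,0,0,0,-0.0008,0.1263,0.0 | 0,0,0,0,-0.0008,0.1263,0.0"}}

```text
clock: 14.2
eef_pos: [0.6697, 0.0202, 0.1157]
tool_rot: [0.678, 0.735, 0.001, 0.001]
ft_force: [-0.7, -0.4, 6.2]
grip_width: 0.011
grasp_force: 59.5
```

{"name": "jog_arm", "arguments": {"rows": "0,0,0,0,0,-0.0333,0 | 0,0,0,0,0,-0.0833,0 | 0,0,0,0,0,-0.1333,0 | 0,0,0,0,0,-0.1333,0 | 0,0,0,0,0,-0.1333,0"}}

```text
clock: 14.82
eef_pos: [0.6683, 0.0203, 0.1922]
tool_rot: [0.678, 0.735, -0.001, -0.001]
ft_force: [-0.6, 0.7, -2.9]
grip_width: 0.0107
grasp_force: 58.6
```

```bash
python3 - <<'E'
from h import *
go(.5325+.092,-.333,.19,0)
E
```

```text
t 14.82 rot [-0.003 -0.     0.081] d [-0.3486 -0.0723  0.0024] w 0.0107
```

In the tool's units: -0.3486 m is -0.581, -0.0723 m is -0.1205, 0.081 rad is 0.0258.

{"name": "jog_arm", "arguments": {"rows": "0,0,0,-0.0333,-0.0417,-0.025,0 | 0,0,0.0064,-0.0767,-0.0817,-0.05,0 | 0,0,0.0127,-0.1667,-0.0883,-0.05,0 | 0,0,0.0191,-0.2667,-0.0967,-0.05,0 | 0,0,0.0258,-0.3667,-0.1033,-0.05,0 | 0,0,0.0258,-0.4667,-0.1117,-0.05,0 | 0,0,0.0258,-0.55,-0.1183,-0.05,0 | 0,0,0.0258,-0.581,-0.1205,-0.05,0 | 0,0,0.0258,-0.581,-0.1205,-0.0333,0 | 0,0,0.0258,-0.581,-0.1205,0,0"}}

```text
clock: 16.08
eef_pos: [0.6252, -0.332, 0.1924]
tool_rot: [0.707, 0.707, 0.0, -0.001]
ft_force: [-0.1, 0.2, -3.2]
grip_width: 0.0113
grasp_force: 59.1
```

```bash
python3 - <<'E'
from h import *
go(.5325+.092,-.333,.125,0)
E
```

```text
t 16.07 rot [-0.001 -0.001  0.001] d [-0.0011 -0.0007  0.0674] w 0.0113
```

In the tool's units: 0.068 m is 0.1133, 0.066 m is 0.11.

{"name": "jog_arm", "arguments": {"rows": "0,0,0,0,0,0.05,0 | 0,0,0,0,0,0.0917,0 | 0,0,0,0,0,0.11,0 | 0,0,0,0,0,0.1133,0 | 0,0,0,0,0,0.1133,0"}}

```text
clock: 16.7
eef_pos: [0.6258, -0.3329, 0.127]
tool_rot: [0.707, 0.707, 0.0, 0.001]
ft_force: [-0.6, -1.0, -1.8]
grip_width: 0.0112
grasp_force: 59.0
```

{"name": "jog_arm", "arguments": {"rows": "0,0,0,0,0,0.0067,0 | 0,0,0,0,0,0.0067,0"}}

```text
clock: 16.95
eef_pos: [0.6254, -0.3332, 0.1225]
tool_rot: [0.707, 0.707, 0.0, 0.0]
ft_force: [0.1, 0.3, -1.7]
grip_width: 0.0106
grasp_force: 59.1
```

{"name": "jog_arm", "arguments": {"rows": "0,0,0,0,0,0.005,0 | 0,0,0,0,0,0.005,0"}}

```text
clock: 17.2
eef_pos: [0.625, -0.3331, 0.1189]
tool_rot: [0.707, 0.707, -0.0, -0.0]
ft_force: [0.7, 0.1, -1.7]
grip_width: 0.0106
grasp_force: 59.1
```

In the tool's units: 0.002 m is 0.0033.

{"name": "jog_arm", "arguments": {"rows": "0,0,0,0,0,0.0033,0 | 0,0,0,0,0,0.0033,0"}}

```text
clock: 17.45
eef_pos: [0.6253, -0.3331, 0.1188]
tool_rot: [0.707, 0.707, 0.0, 0.001]
ft_force: [-3.1, 1.7, 5.1]
grip_width: 0.0109
grasp_force: 60.1
```

{"name": "jog_arm", "arguments": {"rows": "0,0,0,0,0,0.0017,0 | 0,0,0,0,0,0.0017,0"}}

```text
clock: 17.7
eef_pos: [0.6254, -0.3331, 0.1188]
tool_rot: [0.707, 0.707, 0.0, 0.001]
ft_force: [-2.7, 2.6, 9.0]
grip_width: 0.0109
grasp_force: 60.7
```

In the tool's units: 0.11 m is 0.1833, -0.04 m is -0.0667.

{"name": "jog_arm", "arguments": {"rows": "0,0,0,0,0,0,0.045 | 0,0,0,0,0,0,0.045 | 0,0,0,0,0,0,0.045 | 0,0,0,0,0,-0.05,0.045 | 0,0,0,0,0,-0.1333,0.045 | 0,0,0,0.0833,-0.0667,-0.1667,0.045 | 0,0,0,0.1833,-0.1333,-0.1667,0.045 | 0,0,0,0.1833,-0.1333,-0.1667,0.045"}}

```text
clock: 18.7
eef_pos: [0.542, -0.2199, 0.2156]
tool_rot: [0.706, 0.708, -0.001, -0.002]
ft_force: [-0.1, -0.4, 0.3]
grip_width: 0.0449
grasp_force: 0.0
```

```bash
python3 - <<'E'
from h import *
p,d=imaging.camera("side");cv2.imwrite("pics/side1.png",cv2.resize(p[90:270,150:450][:,:,::-1],(750,450)))
o=get_obs();print(np.round(o["joint_pos"],3))
C=np.array([.5635,.026]);f=.112;t=C-.061*np.array([np.cos(f),np.sin(f)]);print(t)
go(.503,.019,.15,1.683);go(.503,.019,.15,-1.459)
E
```

```text
[-3.850e-01  4.210e-01  2.220e-01  1.374e+00  1.000e-03  1.183e+00]
[0.50288219 0.01918227]
t 18.75 rot [-0.    -0.003 -1.681] d [ 0.2391 -0.0393  0.0668] w 0.0446
t 18.75 rot [-0.003  0.     1.461] d [ 0.2391 -0.0393  0.0668] w 0.0446
```

View pics/side1.png

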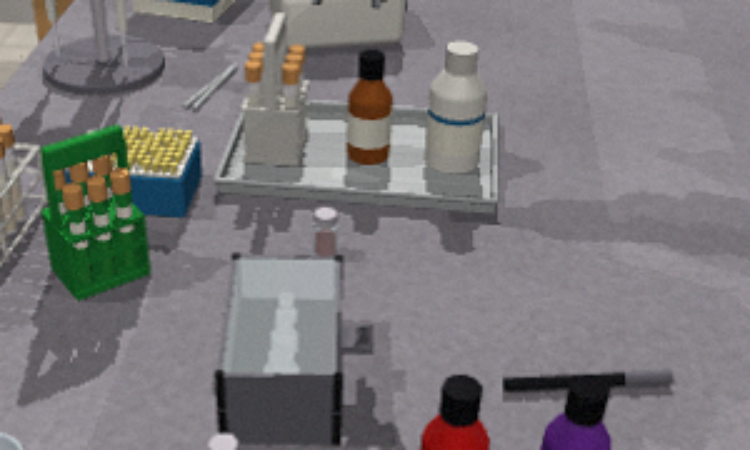

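The side crop shows the rack (275,120), amber (370,110) and white (457,110) all upright on the tray. The tab is at (357,337) in the crop and clear. Next I go above the tab.

In the tool's units: 0.2391 m is 0.3985, 0.15 m is 0.25, -1.681 rad is -0.5351.

{"name": "jog_arm", "arguments": {"rows": "0,0,-0.0598,0.05,-0.0083,0.0167,0.045 | 0,0,-0.1197,0.1,-0.0167,0.0333,0.045 | 0,0,-0.1795,0.15,-0.025,0.05,0.045 | 0,0,-0.2387,0.2,-0.0333,0.0667,0.045 | 0,0,-0.2992,0.25,-0.0417,0.0833,0.045 | 0,0,-0.3565,0.3,-0.05,0.1,0.045 | 0,0,-0.4138,0.35,-0.0583,0.1113,0.045 | 0,0,-0.4711,0.3985,-0.0655,0.1113,0.045 | 0,0,-0.5284,0.3985,-0.0655,0.1113,0.045 | 0,0,-0.5351,0.3985,-0.0655,0.1113,0.045"}}

```text
clock: 20.0
eef_pos: [0.5075, 0.0159, 0.1495]
tool_rot: [-0.055, 0.999, -0.0, 0.001]
ft_force: [0.1, 0.7, 0.6]
grip_width: 0.0451
grasp_force: 0.0
```

{"name": "jog_arm", "arguments": {"rows": "0,0,0,0,0,0,0.045"}}

```text
clock: 20.12
eef_pos: [0.5069, 0.0155, 0.1494]
tool_rot: [-0.054, 0.999, -0.0, 0.0]
ft_force: [-0.1, -0.5, 0.2]
grip_width: 0.0448
grasp_force: 0.0
```

```bash
python3 - <<'E'
from h import *
c=imaging.calibration("wrist");p,d=imaging.camera("wrist");cv2.imwrite("pics/w3.png",p[:,:,::-1])
X=cloud(c,d)
C=np.array([.5635,.026]);f=.112;R=np.array([[np.cos(f),np.sin(f)],[-np.sin(f),np.cos(f)]])
q=(X[...,:2]-C)@R.T
m=(X[...,2]>.038)&(X[...,2]<.052)&(q[...,0]<-.049)&(q[...,0]>-.085)&(abs(q[...,1])<.03)&(d>0)
print("tab, case frame",m.sum(),cv2.minAreaRect(q[m].astype(np.float32)*1000))
m=(X[...,2]>.062)&(X[...,2]<.073)&(abs(q[...,0])<.06)&(abs(q[...,1])<.09)&(d>0)
print("case",m.sum(),cv2.minAreaRect(q[m].astype(np.float32)*1000))
go(.503,.019,.021,1.683)
E
```

```text
tab, case frame 814 ((-60.30659866333008, 0.3731098175048828), (22.517330169677734, 28.10466957092285), 0.2820294201374054)
case 11768 ((-1.6790199279785156, -0.1816864013671875), (151.4449462890625, 91.9814682006836), 89.81514739990234)
t 20.18 rot [-0.     0.    -0.005] d [0.0033 0.004  0.1283] w 0.045
```

View pics/w3.png

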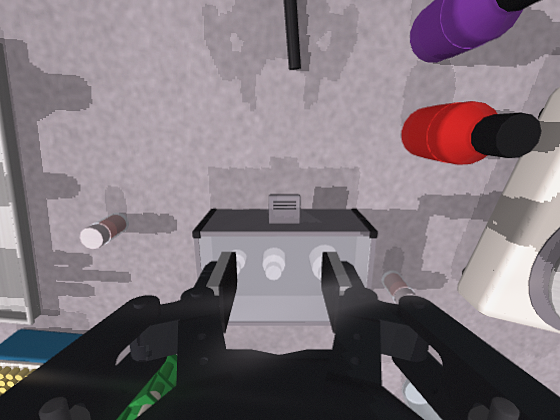

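The tab is at (284,208), confirmed within 1 mm in the case frame. I descend and pinch.

In the tool's units: 0.1283 m is 0.2138, 0.004 m is 0.0067, -0.005 rad is -0.0016.

{"name": "jog_arm", "arguments": {"rows": "0,0,-0.0016,0.0075,0.0067,0.0833,0.045 | 0,0,-0.0016,0.0075,0.0067,0.1667,0.045 | 0,0,-0.0016,0.0075,0.0067,0.2138,0.045 | 0,0,-0.0016,0.0075,0.0067,0.2138,0.045 | 0,0,-0.0016,0.0075,0.0067,0.2138,0.045"}}

```text
clock: 20.8
eef_pos: [0.5023, 0.0192, 0.0222]
tool_rot: [-0.057, 0.998, -0.0, 0.001]
ft_force: [0.4, -0.4, 0.8]
grip_width: 0.0451
grasp_force: 0.0
```

{"name": "jog_arm", "arguments": {"rows": "0,0,0,0,0,0,0 | 0,0,0,0,0,0,0 | 0,0,0,0,0,0,0 | 0,0,0,0,0,0,0 | 0,0,0,0,0,0,0"}}

```text
clock: 21.42
eef_pos: [0.5027, 0.0198, 0.023]
tool_rot: [-0.057, 0.998, 0.0, 0.002]
ft_force: [-0.5, 1.2, 7.2]
grip_width: 0.0268
grasp_force: 59.1
```

Pinch is good, but the fingertips would reach the lid wall near vertical. I regrip 6 mm higher and 3 mm further out first.

The manual's scale: shifts go in shares of 0.6 m and turns go in shares of pi rad. Converting my numbers, -0.006 m is -0.01, 0.003 m is 0.005.

{"name": "jog_arm", "arguments": {"rows": "0,0,0,0,0,0,0.045 | 0,0,0,0,0,0,0.045 | 0,0,0,0.005,0,-0.01,0.045 | 0,0,0,0.005,0,-0.01,0.045 | 0,0,0,0.005,0,-0.01,0.0 | 0,0,0,0.005,0,-0.01,0.0 | 0,0,0,0.005,0,-0.01,0.0 | 0,0,0,0.005,0,-0.01,0.0"}}

```text
clock: 22.42
eef_pos: [0.4981, 0.0192, 0.0274]
tool_rot: [-0.058, 0.998, 0.0, 0.0]
ft_force: [-1.3, 0.3, 5.7]
grip_width: 0.0265
grasp_force: 58.9
```

{"name": "jog_arm", "arguments": {"rows": "0,0,0,-0.0017,0,-0.0167,0 | 0,0,0,-0.0055,0,-0.035,0 | 0,0,0,-0.0117,0,-0.0567,0 | 0,0,0,-0.022,0,-0.0758,0 | 0,0,0,-0.035,0,-0.095,0 | 0,0,0,-0.048,0,-0.1115,0 | 0,0,0,-0.0642,0,-0.1267,0 | 0,0,0,-0.082,0,-0.1395,0 | 0,0,0,-0.082,0,-0.1395,0"}}

```text
clock: 23.55
eef_pos: [0.5469, 0.0246, 0.111]
tool_rot: [-0.057, 0.998, -0.0, -0.001]
ft_force: [-1.8, 0.3, -4.1]
grip_width: 0.0262
grasp_force: 60.2
```

In the tool's units: -0.0659 m is -0.1098, -0.0447 m is -0.0745.

{"name": "jog_arm", "arguments": {"rows": "0,0,0,-0.02,0,-0.0117,0 | 0,0,0,-0.04,0,-0.0188,0 | 0,0,0,-0.0567,0,-0.0233,0 | 0,0,0,-0.0745,0,-0.0263,0 | 0,0,0,-0.0917,0,-0.0272,0 | 0,0,0,-0.1098,0,-0.0272,0 | 0,0,0,-0.1098,0,-0.0272,0"}}

```text
clock: 24.42
eef_pos: [0.6138, 0.032, 0.1279]
tool_rot: [-0.057, 0.998, -0.0, 0.001]
ft_force: [-2.2, -2.5, 4.0]
grip_width: 0.026
grasp_force: 58.7
```

{"name": "jog_arm", "arguments": {"rows": "0,0,0,0,0,0,0.05 | 0,0,0,0,0,0,0.05 | 0,0,0,0,0,-0.05,0.05 | 0,0,0,0.05,0,-0.1,0.05 | 0,0,0,0.05,0,-0.1,0.05 | 0,0,0,0.05,0,-0.1,0.05 | 0,0,0,0.05,0,-0.1,0.05 | 0,0,0,0.05,0,-0.1,0.05"}}

```text
clock: 25.42
eef_pos: [0.5825, 0.029, 0.1859]
tool_rot: [-0.058, 0.998, 0.0, -0.001]
ft_force: [0.7, -0.1, -0.5]
grip_width: 0.0498
grasp_force: 0.0
```

```bash
python3 - <<'E'
from h import *
p,d=imaging.camera("side");cv2.imwrite("pics/side2.png",p[120:330,150:430][:,:,::-1])
c=imaging.calibration("wrist");q,D=imaging.camera("wrist")
X=cloud(c,D);C=np.array([.5630,.026]);f=.112;R=np.array([[np.cos(f),np.sin(f)],[-np.sin(f),np.cos(f)]])
w=C+R.T@np.array([0,.04]);print("weight expected",w)
m=(X[...,2]>.055)&(X[...,2]<.064)&(np.hypot(X[...,0]-w[0],X[...,1]-w[1])<.025)&(D>0)
print(m.sum(),X[m].mean(0) if m.any() else "", cv2.minAreaRect(X[m][:,:2].astype(np.float32)*1000) if m.any() else "")
go(w[0],w[1],.2,.112); go(w[0],w[1],.2,1.683)
E
```

```text
weight expected [0.55852936 0.06574938]
321 [0.55726201 0.06523491 0.06039573] ((557.4595336914062, 65.49365234375), (18.002565383911133, 17.64523696899414), 51.725826263427734)
t 25.52 rot [-1.000e-03 -1.000e-03  1.574e+00] d [ 0.0196  0.0393 -0.0137] w 0.05
t 25.52 rot [ 0.    -0.001  0.003] d [ 0.0196  0.0393 -0.0137] w 0.05
```

View pics/side2.png

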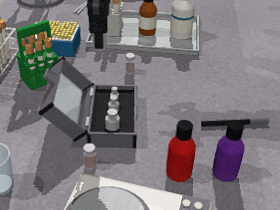

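The side view shows the lid fully open at (70,100), resting by itself, with the three weights uncovered. The big weight's knob measures (0.5575, 0.0655).

In the tool's units: 0.0859 m is 0.1432, 0.039 m is 0.065.

```bash
python3 - <<'E'
from h import *
go(.5577,.0656,.10,1.683)
E
```

```text
t 25.52 rot [ 0.    -0.001  0.003] d [0.0203 0.0392 0.0863] w 0.05
```

{"name": "jog_arm", "arguments": {"rows": "0,0,0,0.0317,0.065,0.05,0.04 | 0,0,0,0.0338,0.065,0.1432,0.04 | 0,0,0,0.0338,0.065,0.1432,0.04 | 0,0,0,0.0338,0.065,0.1432,0.04"}}

```text
clock: 26.02
eef_pos: [0.5592, 0.0652, 0.1026]
tool_rot: [-0.057, 0.998, 0.0, 0.001]
ft_force: [1.2, 0.6, 0.8]
grip_width: 0.04
grasp_force: 0.0
```

```bash
python3 - <<'E'
from h import *
go(.5577,.0656,.0455,1.683)
E
```

```text
t 26.02 rot [-0.     0.002  0.003] d [0.0015 0.0005 0.0571] w 0.04
```

{"name": "jog_arm", "arguments": {"rows": "0,0,0,0.0017,0.0008,0.0667,0.04 | 0,0,0,0.0017,0.0008,0.0942,0.04 | 0,0,0,0.0017,0.0008,0.0942,0.04 | 0,0,0,0.0017,0.0008,0.0942,0.04"}}

```text
clock: 26.52
eef_pos: [0.5583, 0.0657, 0.0463]
tool_rot: [-0.057, 0.998, 0.0, 0.001]
ft_force: [0.0, 0.2, 0.2]
grip_width: 0.04
grasp_force: 0.0
```

{"name": "jog_arm", "arguments": {"rows": "0,0,0,0,0,0,0 | 0,0,0,0,0,0,0 | 0,0,0,0,0,0,0 | 0,0,0,0,0,0,0 | 0,0,0,0,0,0,0"}}

```text
clock: 27.15
eef_pos: [0.558, 0.066, 0.0462]
tool_rot: [-0.058, 0.998, 0.0, 0.001]
ft_force: [-1.1, -0.3, 6.0]
grip_width: 0.0158
grasp_force: 58.5
```

{"name": "jog_arm", "arguments": {"rows": "0,0,0,0,0,-0.0167,0 | 0,0,0,0,0,-0.05,0 | 0,0,0,0,0,-0.1167,0 | 0,0,0,0,0,-0.1833,0 | 0,0,0,0,0,-0.1833,0 | 0,0,0,0,0,-0.1833,0"}}

```text
clock: 27.9
eef_pos: [0.5561, 0.0656, 0.1539]
tool_rot: [-0.058, 0.998, -0.0, -0.001]
ft_force: [-0.1, -0.1, -2.1]
grip_width: 0.0158
grasp_force: 58.7
```

```bash
python3 - <<'E'
from h import *
go(.5275,.306,.155,1.683)
p,d=imaging.camera("side");cv2.imwrite("pics/side3.png",cv2.resize(p[170:290,210:330][:,:,::-1],(480,480)))
E
```

```text
t 27.9 rot [-0.    -0.002  0.003] d [ 0.0007  0.2421 -0.0011] w 0.0158
```

View pics/side3.png

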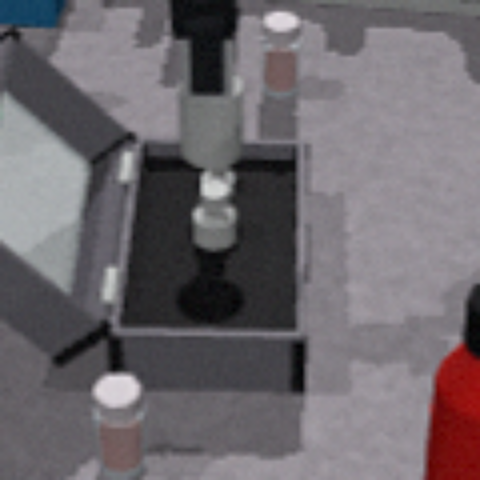

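The weight hangs upright in the fingers at (210,130), and its seat is empty. I carry it to the pan.

In the tool's units: 0.2421 m is 0.4035, 0.23 m is 0.3833.

{"name": "jog_arm", "arguments": {"rows": "0,0,0,0,0.0333,0,0 | 0,0,0,0,0.1,0,0 | 0,0,0,0,0.1833,0,0 | 0,0,0,0,0.2667,0,0 | 0,0,0,0,0.3333,0,0 | 0,0,0,0.0012,0.3833,0,0 | 0,0,0,0.0012,0.4035,0,0 | 0,0,0,0.0012,0.4035,0,0 | 0,0,0,0.0012,0.4035,0.0333,0 | 0,0,0,0.0012,0.4035,0.0583,0"}}

```text
clock: 29.2
eef_pos: [0.5283, 0.3046, 0.1187]
tool_rot: [-0.057, 0.998, -0.0, -0.0]
ft_force: [0.3, 0.3, -1.1]
grip_width: 0.0155
grasp_force: 58.8
```

{"name": "jog_arm", "arguments": {"rows": "0,0,0,0,0,0.0017,0 | 0,0,0,0,0,0.0017,0"}}

```text
clock: 29.45
eef_pos: [0.5287, 0.3056, 0.1189]
tool_rot: [-0.057, 0.998, -0.0, 0.0]
ft_force: [-0.6, 0.4, -1.0]
grip_width: 0.0158
grasp_force: 58.8
```

```bash
python3 - <<'E'
from h import *
go(.5275,.306,.111,1.683)
E
```

```text
t 29.45 rot [-0.     0.     0.002] d [0.0011 0.0005 0.0079] w 0.0158
```

In the tool's units: 0.0079 m is 0.0132, 0.004 m is 0.0067.

{"name": "jog_arm", "arguments": {"rows": "0,0,0,0.0008,0.0008,0.0067,0 | 0,0,0,0.0017,0.0008,0.0132,0 | 0,0,0,0.0017,0.0008,0.0132,0"}}

```text
clock: 29.82
eef_pos: [0.527, 0.3064, 0.1104]
tool_rot: [-0.058, 0.998, -0.0, -0.0]
ft_force: [-0.6, -0.4, -2.1]
grip_width: 0.0156
grasp_force: 58.8
```

{"name": "jog_arm", "arguments": {"rows": "0,0,0,0,0,0.0033,0 | 0,0,0,0,0,0.0033,0"}}

```text
clock: 30.08
eef_pos: [0.5272, 0.3065, 0.1087]
tool_rot: [-0.058, 0.998, -0.0, -0.0]
ft_force: [-0.6, -0.3, -2.3]
grip_width: 0.0159
grasp_force: 58.8
```

{"name": "jog_arm", "arguments": {"rows": "0,0,0,0,0,0.0025,0 | 0,0,0,0,0,0.0025,0"}}

```text
clock: 30.32
eef_pos: [0.5277, 0.3067, 0.1083]
tool_rot: [-0.058, 0.998, 0.0, 0.001]
ft_force: [-1.3, -0.5, 3.8]
grip_width: 0.0158
grasp_force: 59.4
```

In the tool's units: -0.1 m is -0.1667, -0.06 m is -0.1.

{"name": "jog_arm", "arguments": {"rows": "0,0,0,0,0,0,0.04 | 0,0,0,0,0,0,0.04 | 0,0,0,0,0,0,0.04 | 0,0,0,0,0,-0.0333,0.045 | 0,0,0,0,0,-0.1,0.045 | 0,0,0,0,0,-0.1667,0.045 | 0,0,0,0,0,-0.1667,0.045"}}

```text
clock: 31.2
eef_pos: [0.5294, 0.3077, 0.2116]
tool_rot: [-0.058, 0.998, 0.002, 0.004]
ft_force: [-0.4, -0.2, -0.8]
grip_width: 0.0451
grasp_force: 0.0
```

```bash
python3 - <<'E'
from h import *
for n in("scene","side"):
    c=imaging.calibration(n);p,d=imaging.camera(n);X=cloud(c,d)
    m=(X[...,2]>.116)&(X[...,2]<.128)&(np.hypot(X[...,0]-.5275,X[...,1]-.306)<.03)&(d>0)
    print(n,m.sum(),[np.round(X[m].mean(0),4),cv2.minAreaRect(X[m][:,:2].astype(np.float32)*1000)] if m.sum()>5 else "")
    cv2.imwrite(f"pics/{n}4.png",p[:,:,::-1])
go(.66,.035,.2,1.683)
E
```

```text
scene 81 [array([0.5294, 0.3056, 0.1211]), ((528.9244995117188, 305.1793518066406), (19.148927688598633, 18.02896499633789), 59.62566375732422)]
side 158 [array([0.5257, 0.308 , 0.1213]), ((525.7385864257812, 306.762939453125), (17.378419876098633, 19.108572006225586), 9.195807456970215)]
t 31.3 rot [0.    0.001 0.003] d [-0.1005 -0.285   0.0073] w 0.0451
```

In the tool's units: -0.285 m is -0.475, -0.22 m is -0.3667.

{"name": "jog_arm", "arguments": {"rows": "0,0,0,-0.0333,-0.0917,0,0.045 | 0,0,0,-0.0667,-0.1833,0,0.045 | 0,0,0,-0.1,-0.2667,0,0.045 | 0,0,0,-0.1333,-0.3667,0.0083,0.045 | 0,0,0,-0.1675,-0.475,0.0122,0.045 | 0,0,0,-0.1675,-0.475,0.0122,0.045 | 0,0,0,-0.1675,-0.475,0.0122,0.045 | 0,0,0,-0.1675,-0.475,0.0122,0.045"}}

```text
clock: 32.3
eef_pos: [0.6592, 0.0365, 0.1993]
tool_rot: [-0.059, 0.998, 0.0, -0.001]
ft_force: [-0.8, 0.3, 0.3]
grip_width: 0.0452
grasp_force: 0.0
```

```bash
python3 - <<'E'
from h import *
c=imaging.calibration("wrist");p,d=imaging.camera("wrist");cv2.imwrite("pics/w5.png",p[:,:,::-1])
X=cloud(c,d);C=np.array([.5630,.026]);f=.112;R=np.array([[np.cos(f),np.sin(f)],[-np.sin(f),np.cos(f)]])
q=(X[...,:2]-C)@R.T
m=(q[...,0]>.10)&(q[...,0]<.15)&(abs(q[...,1])<.025)&(X[...,2]>.106)&(X[...,2]<.14)&(d>0)
print(m.sum())
if m.sum()>5: print(np.c_[q[m],X[m][:,2]].min(0),np.c_[q[m],X[m][:,2]].max(0))
a=C+R.T@[.122,0];go(a[0],a[1],.15,1.683)
E
```

```text
814
[ 0.10762401 -0.01434437  0.10602545] [0.1277624  0.01364984 0.12201822]
t 32.35 rot [ 0.    -0.001  0.005] d [-0.0252 -0.0001  0.0497] w 0.0448
```

View pics/w5.png

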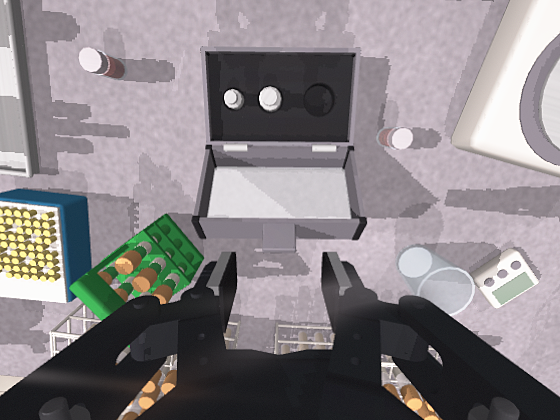

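The wrist view shows the open lid with its tab at (280,237), and the tab's end is at z 0.122 as computed. I pinch it there.

In the tool's units: 0.0967 m is 0.1612, -0.0252 m is -0.042.

{"name": "jog_arm", "arguments": {"rows": "0,0,0,-0.042,0,0.0167,0.045 | 0,0,0,-0.042,0,0.0833,0.045 | 0,0,0,-0.042,0,0.1333,0.045 | 0,0,0,-0.042,0,0.1612,0.045 | 0,0,0,-0.042,0,0.1612,0.045 | 0,0,0,-0.042,0,0.1612,0.045"}}

```text
clock: 33.1
eef_pos: [0.6859, 0.0384, 0.1051]
tool_rot: [-0.058, 0.998, -0.0, 0.001]
ft_force: [-0.3, 0.3, 0.8]
grip_width: 0.0455
grasp_force: 0.0
```

{"name": "jog_arm", "arguments": {"rows": "0,0,0,0,0,0,0 | 0,0,0,0,0,0,0 | 0,0,0,0,0,0,0 | 0,0,0,0,0,0,0 | 0,0,0,0,0,0,0"}}

```text
clock: 33.72
eef_pos: [0.686, 0.0396, 0.1058]
tool_rot: [-0.058, 0.998, 0.001, 0.002]
ft_force: [-1.2, 5.5, 6.2]
grip_width: 0.0258
grasp_force: 59.1
```

In the tool's units: 0.1319 m is 0.2198, 0.1079 m is 0.1798.

{"name": "jog_arm", "arguments": {"rows": "0,0,0,0.013,0,-0.0118,0 | 0,0,0,0.0425,0,-0.0313,0 | 0,0,0,0.0753,0,-0.0445,0 | 0,0,0,0.11,0,-0.0512,0 | 0,0,0,0.1453,0,-0.0507,0 | 0,0,0,0.1798,0,-0.0432,0 | 0,0,0,0.2,0,-0.035,0 | 0,0,0,0.2198,0,-0.0243,0 | 0,0,0,0.2198,0,-0.0243,0"}}

```text
clock: 34.85
eef_pos: [0.5543, 0.0251, 0.1241]
tool_rot: [-0.058, 0.998, 0.002, 0.003]
ft_force: [-11.7, 7.9, 27.8]
grip_width: 0.0243
grasp_force: 57.3
```

```bash
python3 - <<'E'
from h import *
go(.5469,.0246,.111,1.683)
E
```

```text
t 34.85 rot [0.005 0.007 0.004] d [0.0075 0.0003 0.0131] w 0.0243
```

In the tool's units: 0.02 m is 0.0333, 0.016 m is 0.0267.

{"name": "jog_arm", "arguments": {"rows": "0,0,0,0.0133,0,-0.0017,0 | 0,0,0,0.0267,0,0.0033,0 | 0,0,0,0.0333,0,0.01,0 | 0,0,0,0.0333,0,0.01,0"}}

```text
clock: 35.35
eef_pos: [0.5334, 0.0228, 0.113]
tool_rot: [-0.058, 0.998, 0.003, 0.0]
ft_force: [-3.7, 8.2, 5.5]
grip_width: 0.0236
grasp_force: 58.5
```

```bash
python3 - <<'E'
from h import *
p,d=imaging.camera("side");cv2.imwrite("pics/side6.png",cv2.resize(p[120:290,180:350][:,:,::-1],(510,510)))
E
```

```text
(no output)
```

View pics/side6.png

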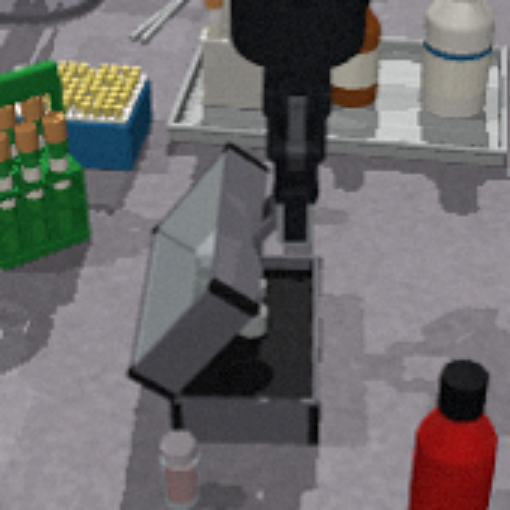

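The lid is at about 0.9 rad, held by the tab at (270,225), and the force is low. I continue down the arc.

In the tool's units: 0.07 m is 0.1167, 0.06 m is 0.1.

{"name": "jog_arm", "arguments": {"rows": "0,0,0,0.01,0,0.0117,0 | 0,0,0,0.02,0,0.025,0 | 0,0,0,0.0317,0,0.0433,0 | 0,0,0,0.0417,0,0.0617,0 | 0,0,0,0.0483,0,0.08,0 | 0,0,0,0.055,0,0.1,0 | 0,0,0,0.0583,0,0.1167,0 | 0,0,0,0.0583,0,0.1167,0"}}

```text
clock: 36.4
eef_pos: [0.4956, 0.0187, 0.0417]
tool_rot: [-0.057, 0.998, 0.003, -0.003]
ft_force: [-10.6, 9.5, 8.8]
grip_width: 0.0237
grasp_force: 147.3
```

In the tool's units: -0.12 m is -0.2, -0.08 m is -0.1333.

{"name": "jog_arm", "arguments": {"rows": "0,0,0,0,0,0,0.045 | 0,0,0,0,0,0,0.045 | 0,0,0,0,0,0,0.045 | 0,0,0,0.005,0,-0.05,0.045 | 0,0,0,0.005,0,-0.1333,0.045 | 0,0,0,0.005,0,-0.2,0.045 | 0,0,0,0.005,0,-0.2,0.045"}}

```text
clock: 37.28
eef_pos: [0.4993, 0.0157, 0.1656]
tool_rot: [-0.057, 0.998, -0.0, 0.004]
ft_force: [0.7, 0.1, 0.2]
grip_width: 0.0447
grasp_force: 0.0
```

```bash
python3 - <<'E'
from h import *
c=imaging.calibration("wrist");p,d=imaging.camera("wrist")
X=cloud(c,d);C=np.array([.5635,.026]);f=.112;R=np.array([[np.cos(f),np.sin(f)],[-np.sin(f),np.cos(f)]])
q=(X[...,:2]-C)@R.T
m=(abs(q[...,0]+.06)<.008)&(abs(q[...,1])<.010)&(X[...,2]>.03)&(X[...,2]<.08)
print("tab z",np.median(X[m][:,2]) if m.any() else None)
m=(q[...,0]<-.040)&(q[...,0]>-.048)&(abs(q[...,1])<.06)&(X[...,2]>.03)
print("front edge z max",np.percentile(X[m][:,2],95))
p,d=imaging.camera("side");cv2.imwrite("pics/side7.png",p[:,:,::-1])
go(.6254,-.333,.2156,0)
E
```

```text
tab z 0.04662759040423431
front edge z max 0.06911633356510756
t 37.38 rot [0.000e+00 1.000e-03 1.686e+00] d [-0.0882 -0.3612 -0.0535] w 0.045
```

View pics/side7.png

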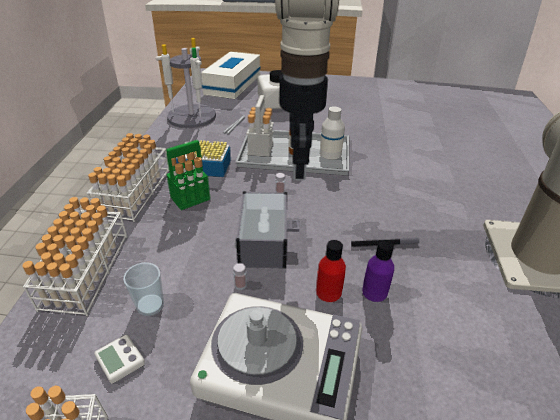

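The side view shows the lid shut (tab top at 46 mm) and the weight upright mid-pan at (257,330). Now I return the rack.

In the tool's units: -0.3612 m is -0.602, -0.0882 m is -0.147, 1.686 rad is 0.5367.

{"name": "jog_arm", "arguments": {"rows": "0,0,0.0573,-0.0167,-0.05,-0.05,0.045 | 0,0,0.1178,-0.0333,-0.1167,-0.0892,0.045 | 0,0,0.1783,-0.05,-0.2,-0.0892,0.045 | 0,0,0.2355,-0.0667,-0.2833,-0.0892,0.045 | 0,0,0.296,-0.0833,-0.3667,-0.0892,0.045 | 0,0,0.3565,-0.1,-0.45,-0.0892,0.045 | 0,0,0.4138,-0.125,-0.5333,-0.0892,0.045 | 0,0,0.4743,-0.147,-0.602,-0.0892,0.045 | 0,0,0.5316,-0.147,-0.602,-0.0892,0.045 | 0,0,0.5367,-0.147,-0.602,-0.0892,0.045"}}

```text
clock: 38.62
eef_pos: [0.6245, -0.333, 0.2119]
tool_rot: [0.707, 0.707, -0.001, -0.002]
ft_force: [0.4, 0.3, 0.1]
grip_width: 0.0452
grasp_force: 0.0
```

{"name": "jog_arm", "arguments": {"rows": "0,0,0,0,0,0,0.045"}}

```text
clock: 38.75
eef_pos: [0.625, -0.3321, 0.2142]
tool_rot: [0.706, 0.708, -0.0, -0.001]
ft_force: [-0.9, 1.0, -0.2]
grip_width: 0.0452
grasp_force: 0.0
```

```bash
python3 - <<'E'
from h import *
go(.6254,-.3331,.1188,0)
E
```

```text
t 38.75 rot [-0.002 -0.001  0.003] d [-0.0011  0.0006  0.0954] w 0.0452
```

In the tool's units: 0.0945 m is 0.1575, 0.05 m is 0.0833.

{"name": "jog_arm", "arguments": {"rows": "0,0,0,-0.0018,0.001,0.0833,0.045 | 0,0,0,-0.0018,0.001,0.1575,0.045 | 0,0,0,-0.0018,0.001,0.1575,0.045 | 0,0,0,-0.0018,0.001,0.1575,0.045 | 0,0,0,-0.0018,0.001,0.1575,0 | 0,0,0,-0.0018,0.001,0.1575,0 | 0,0,0,-0.0018,0.001,0.1575,0 | 0,0,0,-0.0018,0.001,0.1575,0 | 0,0,0,-0.0018,0.001,0.1575,0"}}

```text
clock: 39.88
eef_pos: [0.6268, -0.3344, 0.1235]
tool_rot: [0.707, 0.707, 0.0, 0.002]
ft_force: [-1.8, 0.8, 6.5]
grip_width: 0.0107
grasp_force: 59.8
```

{"name": "jog_arm", "arguments": {"rows": "0,0,0,0,0,-0.0333,0 | 0,0,0,0,0,-0.0833,0 | 0,0,0,0,0,-0.1667,0 | 0,0,0,0,0,-0.1667,0 | 0,0,0,0,0,-0.1667,0"}}

```text
clock: 40.5
eef_pos: [0.6258, -0.3336, 0.22]
tool_rot: [0.707, 0.707, -0.0, -0.0]
ft_force: [0.1, 0.0, -2.9]
grip_width: 0.0106
grasp_force: 58.7
```

```bash
python3 - <<'E'
from h import *
go(.6697,.0202,.2,.079)
E
```

```text
t 40.5 rot [-0.001 -0.001 -0.079] d [0.3538 0.0439 0.0202] w 0.0106
```

In the tool's units: 0.3525 m is 0.5875, 0.0202 m is 0.0337, -0.079 rad is -0.0251.

{"name": "jog_arm", "arguments": {"rows": "0,0,0,0.05,0,0,0 | 0,0,0,0.1333,0,0,0 | 0,0,0,0.2167,0,0,0 | 0,0,0,0.3,0,0,0 | 0,0,-0.0064,0.3833,0,0,0 | 0,0,-0.0127,0.4583,0.0167,0,0 | 0,0,-0.0191,0.525,0.0467,0,0 | 0,0,-0.0251,0.575,0.0667,0.0083,0 | 0,0,-0.0251,0.5875,0.0732,0.0337,0 | 0,0,-0.0251,0.5875,0.0732,0.0337,0"}}

```text
clock: 41.75
eef_pos: [0.6678, 0.0188, 0.1965]
tool_rot: [0.678, 0.735, -0.003, -0.003]
ft_force: [-0.2, -0.3, -1.9]
grip_width: 0.0107
grasp_force: 58.8
```

{"name": "jog_arm", "arguments": {"rows": "0,0,0,0,0,0.0333,0 | 0,0,0,0,0,0.0333,0 | 0,0,0,0,0,0.0333,0"}}

```text
clock: 42.12
eef_pos: [0.6697, 0.0175, 0.1811]
tool_rot: [0.679, 0.734, -0.0, 0.0]
ft_force: [-0.0, -0.1, -1.5]
grip_width: 0.0107
grasp_force: 58.8
```

```bash
python3 - <<'E'
from h import *
go(.6695,.0189,.1245,.079)
E
```

```text
t 42.12 rot [-0.     0.    -0.002] d [ 0.0014 -0.0001  0.0566] w 0.0107
```

In the tool's units: 0.0566 m is 0.0943, 0.054 m is 0.09.

{"name": "jog_arm", "arguments": {"rows": "0,0,0,0.0023,0,0.0333,0 | 0,0,0,0.0023,0,0.07,0 | 0,0,0,0.0023,0,0.09,0 | 0,0,0,0.0023,0,0.0943,0 | 0,0,0,0.0023,0,0.0943,0"}}

```text
clock: 42.75
eef_pos: [0.6703, 0.02, 0.1249]
tool_rot: [0.679, 0.734, 0.0, 0.0]
ft_force: [-0.5, -0.9, -2.1]
grip_width: 0.0107
grasp_force: 58.8
```

{"name": "jog_arm", "arguments": {"rows": "0,0,0,0,0,0.005,0 | 0,0,0,0,0,0.005,0"}}

```text
clock: 43.0
eef_pos: [0.67, 0.0202, 0.1214]
tool_rot: [0.679, 0.734, 0.0, 0.0]
ft_force: [-0.3, 1.4, -2.1]
grip_width: 0.0101
grasp_force: 58.9
```

{"name": "jog_arm", "arguments": {"rows": "0,0,0,0,0,0.0025,0 | 0,0,0,0,0,0.0025,0"}}

```text
clock: 43.25
eef_pos: [0.6701, 0.0203, 0.1205]
tool_rot: [0.679, 0.735, 0.001, 0.0]
ft_force: [-1.2, 0.5, 2.8]
grip_width: 0.0106
grasp_force: 59.4
```

Contact at the expected height. I release, retreat and go for the amber bottle.

In the tool's units: -0.08 m is -0.1333, -0.03 m is -0.05.

{"name": "jog_arm", "arguments": {"rows": "0,0,0,0,0,0,0.045 | 0,0,0,0,0,0,0.045 | 0,0,0,0,0,0,0.045 | 0,0,0,0,0,-0.05,0.045 | 0,0,0,0,0,-0.1333,0.045 | 0,0,0,0,0,-0.1333,0.045"}}

```text
clock: 44.0
eef_pos: [0.6728, 0.0202, 0.2053]
tool_rot: [0.679, 0.734, 0.004, 0.004]
ft_force: [0.3, -0.4, 0.6]
grip_width: 0.0452
grasp_force: 0.0
```

```bash
python3 - <<'E'
from h import *
go(.5274,-.3338,.19,0)
E
```

```text
t 44.0 rot [0.01  0.    0.079] d [-0.3414 -0.173   0.0137] w 0.0452
```

In the tool's units: -0.3414 m is -0.569, -0.3 m is -0.5, 0.079 rad is 0.0251.

{"name": "jog_arm", "arguments": {"rows": "0,0,0.0251,-0.0833,-0.05,0,0.05 | 0,0,0.0251,-0.1667,-0.0917,0,0.05 | 0,0,0.0251,-0.25,-0.1333,0,0.05 | 0,0,0.0251,-0.3333,-0.175,0,0.05 | 0,0,0.0251,-0.4167,-0.2167,0,0.05 | 0,0,0.0251,-0.5,-0.2583,0,0.05 | 0,0,0.0251,-0.569,-0.2883,0.0167,0.05 | 0,0,0.0251,-0.569,-0.2883,0.0228,0.05 | 0,0,0.0251,-0.569,-0.2883,0.0228,0.05 | 0,0,0.0251,-0.569,-0.2883,0.0228,0.05"}}

```text
clock: 45.25
eef_pos: [0.5249, -0.3326, 0.1859]
tool_rot: [0.706, 0.708, 0.0, -0.0]
ft_force: [1.4, -0.3, 0.5]
grip_width: 0.05
grasp_force: 0.0
```

```bash
python3 - <<'E'
from h import *
go(.5274,-.3338,.0890,0)
E
```

```text
t 45.25 rot [ 0.    -0.     0.002] d [-0.0012  0.0025  0.0969] w 0.05
```

In the tool's units: 0.0965 m is 0.1608, 0.05 m is 0.0833.

{"name": "jog_arm", "arguments": {"rows": "0,0,0,-0.002,0.0025,0.0833,0.05 | 0,0,0,-0.002,0.0025,0.1608,0.05 | 0,0,0,-0.002,0.0025,0.1608,0.05 | 0,0,0,-0.002,0.0025,0.1608,0.05 | 0,0,0,-0.002,0.0025,0.1608,0 | 0,0,0,-0.002,0.0025,0.1608,0 | 0,0,0,-0.002,0.0025,0.1608,0 | 0,0,0,-0.002,0.0025,0.1608,0 | 0,0,0,-0.002,0.0025,0.1608,0"}}

```text
clock: 46.38
eef_pos: [0.5273, -0.336, 0.0923]
tool_rot: [0.707, 0.707, 0.001, 0.002]
ft_force: [-0.3, 0.5, 6.9]
grip_width: 0.0242
grasp_force: 58.6
```

{"name": "jog_arm", "arguments": {"rows": "0,0,0,0,0,-0.0333,0 | 0,0,0,0,0,-0.0833,0 | 0,0,0,0,0,-0.1,0 | 0,0,0,0,0,-0.1,0"}}

```text
clock: 46.88
eef_pos: [0.5262, -0.3353, 0.1501]
tool_rot: [0.707, 0.707, 0.0, 0.001]
ft_force: [0.7, -0.3, -2.7]
grip_width: 0.0247
grasp_force: 59.2
```

```bash
python3 - <<'E'
from h import *
go(.4398,.0575,.15,0)
E
```

```text
t 46.88 rot [ 0.002  0.001 -0.   ] d [ 0.3928 -0.0864 -0.0004] w 0.0247
```

In the tool's units: 0.391 m is 0.6517, 0.37 m is 0.6167.

{"name": "jog_arm", "arguments": {"rows": "0,0,0,0.05,-0.0167,0,0 | 0,0,0,0.1333,-0.0417,0,0 | 0,0,0,0.2333,-0.075,0,0 | 0,0,0,0.3333,-0.1,0,0 | 0,0,0,0.4333,-0.125,0,0 | 0,0,0,0.5333,-0.14,0,0 | 0,0,0,0.6167,-0.144,0,0 | 0,0,0,0.6517,-0.144,0,0 | 0,0,0,0.6517,-0.144,0.0167,0 | 0,0,0,0.6517,-0.144,0.05,0"}}

```text
clock: 48.12
eef_pos: [0.4394, 0.0555, 0.1184]
tool_rot: [0.707, 0.707, -0.0, 0.0]
ft_force: [0.3, -0.1, -2.5]
grip_width: 0.0245
grasp_force: 59.3
```

{"name": "jog_arm", "arguments": {"rows": "0,0,0,0,0,0.0167,0 | 0,0,0,0,0,0.025,0 | 0,0,0,0,0,0.025,0"}}

```text
clock: 48.5
eef_pos: [0.4392, 0.0555, 0.104]
tool_rot: [0.707, 0.707, -0.0, -0.0]
ft_force: [-0.4, -0.4, -0.8]
grip_width: 0.0241
grasp_force: 59.3
```

```bash
python3 - <<'E'
from h import *
go(.4398,.0557,.0915,0)
E
```

```text
t 48.5 rot [-0.001  0.    -0.001] d [0.0002 0.0006 0.0125] w 0.0241
```

In the tool's units: 0.0125 m is 0.0208, 0.012 m is 0.02.

{"name": "jog_arm", "arguments": {"rows": "0,0,0,0,0.0008,0.0133,0 | 0,0,0,0,0.0008,0.02,0 | 0,0,0,0,0.0008,0.0208,0"}}

```text
clock: 48.88
eef_pos: [0.4396, 0.0559, 0.0916]
tool_rot: [0.707, 0.707, -0.0, -0.0]
ft_force: [0.9, 0.6, -2.2]
grip_width: 0.0239
grasp_force: 59.3
```

{"name": "jog_arm", "arguments": {"rows": "0,0,0,0,0,0.0033,0 | 0,0,0,0,0,0.0033,0"}}

```text
clock: 49.12
eef_pos: [0.4399, 0.056, 0.0899]
tool_rot: [0.707, 0.707, -0.0, -0.0]
ft_force: [0.6, -0.1, -1.2]
grip_width: 0.0242
grasp_force: 59.3
```

{"name": "jog_arm", "arguments": {"rows": "0,0,0,0,0,0.0033,0 | 0,0,0,0,0,0.0033,0"}}

```text
clock: 49.38
eef_pos: [0.4404, 0.0562, 0.0893]
tool_rot: [0.707, 0.707, 0.001, 0.0]
ft_force: [-3.4, 0.1, 9.4]
grip_width: 0.0246
grasp_force: 60.7
```

In the tool's units: -0.1 m is -0.1667, -0.08 m is -0.1333.

{"name": "jog_arm", "arguments": {"rows": "0,0,0,0,0,0,0.05 | 0,0,0,0,0,0,0.05 | 0,0,0,0,0,0,0.05 | 0,0,0,0,0,-0.05,0.055 | 0,0,0,0,0,-0.1333,0.055 | 0,0,0,0,0,-0.1667,0.055 | 0,0,0,0,0,-0.1667,0.055"}}

```text
clock: 50.25
eef_pos: [0.4413, 0.0561, 0.1893]
tool_rot: [0.707, 0.707, 0.002, 0.001]
ft_force: [0.4, 0.2, -0.4]
grip_width: 0.0552
grasp_force: 0.0
```

```bash
python3 - <<'E'
from h import *
go(.4374,-.3331,.19,0)
E
```

```text
t 50.25 rot [ 0.004 -0.    -0.   ] d [-0.3892 -0.0039 -0.0009] w 0.0552
```

In the tool's units: -0.3892 m is -0.6487, -0.36 m is -0.6.

{"name": "jog_arm", "arguments": {"rows": "0,0,0,-0.1,-0.005,0,0.055 | 0,0,0,-0.2,-0.005,0,0.055 | 0,0,0,-0.3,-0.0065,0,0.055 | 0,0,0,-0.4,-0.0065,0,0.055 | 0,0,0,-0.5,-0.0065,0,0.055 | 0,0,0,-0.6,-0.0065,0,0.055 | 0,0,0,-0.6487,-0.0065,0,0.055 | 0,0,0,-0.6487,-0.0065,0,0.055 | 0,0,0,-0.6487,-0.0065,0,0.055"}}

```text
clock: 51.38
eef_pos: [0.4353, -0.3322, 0.1863]
tool_rot: [0.707, 0.707, -0.0, -0.002]
ft_force: [0.7, 0.9, 0.7]
grip_width: 0.055
grasp_force: 0.0
```

```bash
python3 - <<'E'
from h import *
go(.4374,-.3331,.105,0)
E
```

```text
t 51.38 rot [-0.002 -0.002  0.   ] d [-0.0011  0.0023  0.0813] w 0.055
```

In the tool's units: 0.081 m is 0.135, 0.05 m is 0.0833.

{"name": "jog_arm", "arguments": {"rows": "0,0,0,0,0.0022,0.0833,0.055 | 0,0,0,0,0.0022,0.135,0.055 | 0,0,0,0,0.0022,0.135,0.055 | 0,0,0,0,0.0022,0.135,0.055 | 0,0,0,0,0.0022,0.135,0 | 0,0,0,0,0.0022,0.135,0 | 0,0,0,0,0.0022,0.135,0 | 0,0,0,0,0.0022,0.135,0 | 0,0,0,0,0.0022,0.135,0"}}

```text
clock: 52.5
eef_pos: [0.4382, -0.334, 0.109]
tool_rot: [0.707, 0.707, 0.0, 0.002]
ft_force: [-0.9, 0.7, 6.1]
grip_width: 0.0303
grasp_force: 59.2
```

{"name": "jog_arm", "arguments": {"rows": "0,0,0,0,0,-0.0333,0 | 0,0,0,0,0,-0.0833,0 | 0,0,0,0,0,-0.1,0 | 0,0,0,0,0,-0.1,0"}}

```text
clock: 53.0
eef_pos: [0.4376, -0.3335, 0.1673]
tool_rot: [0.707, 0.707, 0.0, 0.001]
ft_force: [0.1, -0.1, -2.8]
grip_width: 0.0302
grasp_force: 59.9
```

```bash
python3 - <<'E'
from h import *
go(.4505,-.0325,.165,0)
E
```

```text
t 53.0 rot [ 0.001  0.001 -0.   ] d [0.301  0.0129 0.002 ] w 0.0302
```

In the tool's units: 0.301 m is 0.5017, 0.285 m is 0.475.

{"name": "jog_arm", "arguments": {"rows": "0,0,0,0.05,0.0017,0,0 | 0,0,0,0.1333,0.0067,0,0 | 0,0,0,0.2333,0.0117,0,0 | 0,0,0,0.3333,0.0167,0,0 | 0,0,0,0.4167,0.02,0,0 | 0,0,0,0.475,0.0215,0,0 | 0,0,0,0.5017,0.0215,0,0 | 0,0,0,0.5017,0.0215,0.0167,0 | 0,0,0,0.5017,0.0215,0.05,0 | 0,0,0,0.5017,0.0215,0.075,0"}}

```text
clock: 54.25
eef_pos: [0.4494, -0.0337, 0.1201]
tool_rot: [0.708, 0.706, -0.001, -0.0]
ft_force: [0.7, -0.3, -3.0]
grip_width: 0.0302
grasp_force: 59.8
```

{"name": "jog_arm", "arguments": {"rows": "0,0,0,0,0,0.0083,0 | 0,0,0,0,0,0.0083,0"}}

```text
clock: 54.5
eef_pos: [0.4498, -0.0331, 0.1163]
tool_rot: [0.708, 0.707, -0.001, -0.0]
ft_force: [-0.5, 0.8, -2.4]
grip_width: 0.03
grasp_force: 59.8
```

```bash
python3 - <<'E'
from h import *
go(.4505,-.0325,.108,0)
E
```

```text
t 54.5 rot [-0.001  0.    -0.002] d [0.0006 0.0007 0.0083] w 0.03
```

In the tool's units: 0.0083 m is 0.0138, 0.005 m is 0.0083.

{"name": "jog_arm", "arguments": {"rows": "0,0,0,0,0.0008,0.0083,0 | 0,0,0,0,0.0008,0.0138,0 | 0,0,0,0,0.0008,0.0138,0"}}

```text
clock: 54.88
eef_pos: [0.4506, -0.0322, 0.1085]
tool_rot: [0.707, 0.707, -0.0, -0.0]
ft_force: [0.6, -0.3, -2.6]
grip_width: 0.0302
grasp_force: 59.8
```

{"name": "jog_arm", "arguments": {"rows": "0,0,0,0,0,0.0033,0 | 0,0,0,0,0,0.0033,0"}}

```text
clock: 55.12
eef_pos: [0.4507, -0.0322, 0.1065]
tool_rot: [0.707, 0.707, -0.0, -0.0]
ft_force: [1.0, 0.2, -2.1]
grip_width: 0.0305
grasp_force: 59.8
```

{"name": "jog_arm", "arguments": {"rows": "0,0,0,0,0,0.0033,0 | 0,0,0,0,0,0.0033,0"}}

```text
clock: 55.38
eef_pos: [0.451, -0.0322, 0.106]
tool_rot: [0.707, 0.707, 0.0, 0.0]
ft_force: [-3.5, 1.6, 8.1]
grip_width: 0.0303
grasp_force: 61.1
```

Contact. I release, retreat and check everything.

In the tool's units: -0.16 m is -0.2667, -0.12 m is -0.2.

{"name": "jog_arm", "arguments": {"rows": "0,0,0,0,0,0,0.052 | 0,0,0,0,0,0,0.052 | 0,0,0,0,0,0,0.052 | 0,0,0,0,0,-0.05,0.055 | 0,0,0,0,0,-0.1333,0.055 | 0,0,0,-0.0833,0,-0.2,0.055 | 0,0,0,-0.1667,0,-0.2,0.055 | 0,0,0,-0.2667,0,-0.2,0.055 | 0,0,0,-0.2667,0,-0.2,0.055 | 0,0,0,-0.2667,0,-0.2,0.055"}}

```text
clock: 56.62
eef_pos: [0.4504, -0.1921, 0.2242]
tool_rot: [0.707, 0.707, 0.0, -0.001]
ft_force: [-0.3, 0.3, -0.1]
grip_width: 0.0547
grasp_force: 0.0
```

```bash
python3 - <<'E'
from h import *
for n in("scene","side"):
    c=imaging.calibration(n);p,d=imaging.camera(n);X=cloud(c,d);z=np.load(f"pics/{n}0.npz");X0=cloud(c,z["d"])
    for nm,lo,hi,C in(("white",.122,.136,(.45,-.033)),("amber",.110,.121,(.4394,.0575)),("rack",.132,.147,(.669,.0186)),("case",.06,.073,(.5635,.026)),("weight",.116,.128,(.5275,.306))):
        r=[]
        for Y in(X0,X):
            m=(Y[...,2]>lo)&(Y[...,2]<hi)&(np.hypot(Y[...,0]-C[0],Y[...,1]-C[1])<(.09 if nm=="case" else .05))
            r+=[np.round(Y[m].mean(0),4) if m.sum()>10 else None]
        print(n,nm,*r)
    cv2.imwrite(f"pics/{n}9.png",p[:,:,::-1])
E
```

```text
scene white [ 0.4536 -0.0326  0.1285] [ 0.4538 -0.0321  0.1283]
scene amber [0.4422 0.0567 0.1148] [0.4421 0.0579 0.1147]
scene rack [0.6725 0.0193 0.1377] [0.6726 0.0202 0.1376]
scene case [0.5654 0.03   0.0666] [0.5655 0.03   0.0666]
scene weight None [0.5291 0.3059 0.1209]
side white [ 0.4495 -0.029   0.1286] [ 0.4501 -0.0282  0.1287]
side amber [0.4394 0.0601 0.1149] [0.4395 0.061  0.1149]
side rack [0.6662 0.0243 0.1386] [0.6666 0.0258 0.1386]
side case [0.5651 0.0347 0.0671] [0.5648 0.0349 0.0671]
side weight None [0.5257 0.308  0.1215]
```

View pics/side9.png

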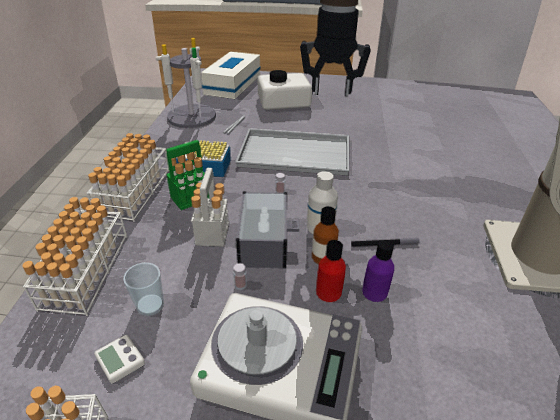

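Everything is back within about 2 mm of its start, the lid is shut and the weight stands on the pan at (257,330). I hand the job in.

```bash
python3 -c "
from workcell import workorder
print(workorder.job_done())"
```

```text
the job is handed in; nothing more can be done
None
```

I handed the job in at about 57 s: the big weight stands mid-pan, the case is shut, and both bottles and the rack are back within about 2 mm of where they started; the hand-in call returned no verdict.

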